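# Line up the varnished printing blocks and start the UV curing box

## Robot

A 7-joint arm with a two-finger parallel gripper is mounted at the origin on a cart in front of the work surface, level with it; the furniture and walls round the work are solid. World frame = base frame: x ahead of the robot, y to its left, z up, the work surface at z = 0. Lengths are in m, angles in degrees, forces in N, time in s.
With the tool pointing down it reaches from about 0.35 to 0.9 m from the base axis. Payload 7.2 kg.
Tool frame: the origin (TCP) lies at the very end of the fingers, on their centre line; the grasp point (between the pads) lies 19 mm behind it (arm.tcp_to_grasp is the y of the grasp point in the tool frame, in m); y points along the fingers, z is the direction in which the jaws open and shut, and the axes are right-handed (so a half turn about y gives the same grasp; the last joint's range is limited). The gripper opens to 85 mm and grips with 20 to 120 N. Pads are 22 mm wide; open, the fingers measure 114 mm over their backs; the gripper's body (76 mm by 85 mm) begins 54 mm behind the grasp point. The pads swing forward as they close: fully open they stand 13 mm farther back than shut.
Start: joints at [-71.173, 23.554, -0.728, 91.456, 0.321, 64.991, -4.71], TCP at [0.242, 0.576, 0.209] pointing down, gripper open.
Joint ranges: [-169.25, 169.25], [-16.82, 113.86], [-84.01, 82.57], [7.8, 145.47], [-59.2, 239.2], [7.22, 106.19], [-163.78, 163.78]. Speed limits (degrees/s): [136.94, 136.94, 172.46, 172.46, 180, 180, 180].

## Interface

Orientations are given as [roll, pitch, yaw] about the fixed x, y, z axes, in that order (R = Rz(yaw) Ry(pitch) Rx(roll)).
In Python, from bench import arm gives the robot as it stands.
- The arm moves only by the tool servo_tool, never from a script. Its argument "moves" is a list of rows, each an object of numbers: "hand": the opening, from 0 (shut) to 1 (fully open); "tx", "ty", "tz": the shift along the tool's x, y, z in mm; "yaw": the turn about the tool's y in degrees. A call has 1 to 5 rows; each row is the pose to reach, as a shift and turn from the pose measured when the call began, along the tool's axes at that moment; what a row does not reach only later rows make up. A row lasts 1/12 s, in which the tool goes at most 41.7 mm and 7.16 degrees, less where a joint would pass 70% of its speed; a pose out of reach is approached as far as the arm can. A call with a gripper value outside its range is refused whole. The fingers move at their own pace and stop on an object; "newtons" is the grip in N (left out, the last holds). Time passes only in rows, so rows that repeat a pose let the fingers close. It gives the time, the measured TCP pose, the force and the opening at its end, in the units of the state.
- arm.state(): the state, without advancing time (a new reading comes with each control period).
- arm.grab_frame(name): name is "side" or "top" or "wrist"; returns the picture (384x512x3 uint8, red, green, blue); there is no depth.
- arm.camera_params(name): a dict with "camera_matrix" (3x3 intrinsics, pixels), "k1" (the pictures are not rectified: a ray, as slopes to the right and down, at radius r is drawn at 1 + k1 r^2 times it, then the intrinsics apply), "R" (3x3) and "t" (3): a world point X has camera coordinates R X + t; the wrist camera has in their place "tool_from_camera" (4x4, takes a point from camera to tool coordinates, whose origin is the TCP and whose axes are the tool frame's). Camera axes: x right, y down, z forward; pixel columns grow to the right and rows downward; lengths in m; the calibration is good to about 2 mm. A picture is of the moment at which its call begins: read the wrist's pose just before it. camera_params takes no time and is no camera call.
- arm.hand_in(): hands the job in, once; it reports no verdict.
Trained networks look in the newest picture that a camera, given by its name, has taken for a name from the list of things; names that differ only in an ending like _2 or _b are one class to them, and where a whole thing is asked for, a point or a joint stands for the part that bears it (a point fixed in the world has none). Each returns a list of dicts, best first, with "score" (0 to 1); they miss things now and then, are a little off and sometimes report something else, mostly with a low value. They report only what shows in the picture. A call takes as long as a camera call. They do not tell look-alikes from the thing itself.
- arm.silhouettes(camera, query): "pixels" (384x512 bool, what is visible of it) and "point" ([row, column] in pixels, amid what is visible of it).
The state is a dict: "time": time; "qpos": joint angles; "joint_velocities": joint speeds; "tau": joint torques, N m; "eef_pos": TCP position; "tool_rot": TCP orientation; "wrist_force": force on the tool from outside, world axes, zero at the start; "ft_torque": the same for the moment, N m; "finger_gap": opening from 0.0 (shut) to 1.0 (fully open).
Only numpy, scipy, OpenCV 4.12 (cv2) and the standard library are available. Lean on these libraries where they do the work, as an engineer would, in place of code of your own. Each camera call takes 0.05 s, during which the arm holds its last target. There are 200 camera calls.

## Task

The three freshly varnished printing blocks lie anyhow on the pulled-out tray of the UV curing box: slide them, without lifting or tipping them, into one neat row, side by side and touching, flush along the tray's back stop and tight against its left side guide. Then push the tray fully home with the row still neat, and only after that twist the start knob on top of the box clockwise to its stop and let go so that it springs back. Leave the wooden baren and the two ink tins beside the tray where they are.

Things in the scene. Friction and masses are not known exactly. Their poses are not given: they have to be found in the camera images.
- uv_box: grey UV curing box standing on the table, 200 deep (x) x 364 wide (y) x 66 mm high, fixed. Origin: centre of its underside on the table. Its x axis points into the box, away from the robot; y to the left, z up. The front is the plane x = -100 mm; under it a throat (z up to 40 mm) takes the tray. The start knob sits on its top.
- tray (a joint): how far the aluminium drawer tray is pulled out along the box's -x, m: 0 fully home, 0.178 fully out; about 3.5 N of friction. Inside 155 deep x 310 mm wide, floor top 10 mm above the table. Grey drawer front at the robot side, 8 mm thick, top at z 40 mm; back stop and left (+y) side guide 18 mm above the floor, right edge 4 mm above it.
- tray_corner (a point): point on the tray floor (10 mm above the table) where the front face of the back stop meets the inner face of the left side guide; moves with the tray. Axes as the box: the back stop lies along y through this point, the left guide along x; the tray interior is at x 0 to -155 mm and y 0 to -310 mm from here.
- tray_pull (a point): middle of the front edge of the steel pull lip (100 mm wide along y, 7 mm thick) on the drawer front, 35.5 mm above the table, 11 mm in front of the drawer front's face; moves with the tray.
- start_knob (a joint): angle of the spring-return start knob, rad: 0 = rest, 1.05 = at its stop; grows clockwise seen from above; a spring (about 0.1 N m at the stop) turns it back when released.
- knob_grip (a point): point on the knob's vertical axis, 89 mm above the table. The knob is black: a bar grip 46 long x 13 wide, from 72 to 96 mm above the table, on a round skirt of 44 mm diameter. At rest the bar lies along the box's x axis (this point's x axis is along the bar and turns with it).
- block_a: plywood printing block, 52 (x) x 68 (y) x 21 mm solid height (24 mm with its dark carved face), origin at the centre of its underside, lying face up on the tray
- block_b: a second block just like block_a, 52 (x) x 68 (y) x 21 to 24 mm, origin at the centre of its underside
- block_c: smaller plywood printing block, 40 (x) x 60 (y) x 18 to 21 mm, origin at the centre of its underside. All three lie with y roughly along the back stop; any order in the row is right.
- baren: round wooden baren with a knob, 68 mm diameter, 44 mm high, on the table to the right of the tray; origin under its centre. To be left alone.
- tin_black: closed ink tin with a black label, 60 mm diameter, 38 mm high, on the table to the left of the tray; origin under its centre. To be left alone.
- tin_red: closed ink tin with a red label, 54 mm diameter, 32 mm high, on the table to the left of the tray; origin under its centre. To be left alone.
Mind the look-alikes: they are no part of the job. What is shaped like the block_a but orange or turquoise is not meant. What is shaped like the block_c but green or purple is not meant.

How it is judged (in metres and radians):
On the way, in this order (a step that is already met when the one before it is completed fails the run):
1. the three blocks stand in one neat row along the back stop and against the left guide (x of each of block_a, block_b in the frame of tray_corner above -0.031 m and y of each of block_a, block_b in the frame of tray_corner above -0.17 m and z of each of block_a, block_b, block_c in the frame of tray_corner below 0.006 m and angle between the x axis of each of block_a, block_b, block_c and the x axis of tray_corner, either way round below 0.08 rad and x of block_c in the frame of tray_corner above -0.025 m and y of block_c in the frame of tray_corner above -0.174 m), for 0.2 s.
2. the tray is fully home, the row still neat (all of step 1 and value of joint tray below 0.004 m), for 0.2 s.
3. the start knob is turned to its stop (value of joint tray below 0.004 m and value of joint start_knob above 0.97 rad), for 0.1 s.
At the end, for the whole second after the job is handed in: Blocks flat and still on the tray, each within 5 mm of the back stop and 0.08 rad of square; the row, from the left guide to its right end, at most 8 mm longer than the blocks' own 196 mm; tray home within 4 mm; knob back within 0.12 rad of rest (all of step 2 and value of joint start_knob below 0.12 rad and linear speed of each of block_a, block_b, block_c below 0.01 m/s); the robot touches nothing.
It fails at once if a block is lifted more than 15 mm off the tray or tipped beyond 0.35 rad (height (world z) of any of block_a, block_b, block_c above 0.025 m or angle between any of block_a, block_b, block_c's own z axis and vertical above 0.35 rad).
It fails at once if the start knob is turned by more than 0.4 rad while the tray is still out by more than 10 mm (value of joint start_knob above 0.4 rad and value of joint tray above 0.01 m).
It fails at once if the baren or an ink tin is moved by more than 25 mm (distance of any of baren, tin_black, tin_red from where it was at the start of the episode above 0.025 m).
It also fails if it takes over 72 s, if anything falls off the work surface, if the arm or the gripper's body presses on something with over 40 N, if the wrist force passes 120 N, or if a joint passes its speed limit or range.

## Working session

There is one attempt and no reset: what is moved stays moved. The work goes in short steps, Python scripts to look and compute and a tool call to move; the robot and the scene stay as the last step left them, time stands still between calls to the robot, and variables do not carry over. Pictures are saved under pics/ and viewed, about 8 in all and at most 12, crops included, and the job is handed in when it is done.

Besides the shell and the picture viewer there is one more tool, called after "Request:" as a command line: name --argument value ..., lists and objects as JSON in quotes. servo_tool: Moves the arm, as the interface text tells. Its arguments: {"type":"object","properties":{"moves":{"type":"array","items":{"type":"object","properties":{"hand":{"type":"number"},"tx":{"type":"number"},"ty":{"type":"number"},"tz":{"type":"number"},"yaw":{"type":"number"}}}},"newtons":{"type":"number"}},"required":["moves"]}

```bash
ls; mkdir -p pics; cat > h.py <<'E'
import numpy as np, cv2
from bench import arm
def grab(n,f):
    im=arm.grab_frame(n); cv2.imwrite('pics/'+f,im[:,:,::-1]); return im
def pose(n,T=None):
    p=arm.camera_params(n)
    return p
def ray(n,u,v,z):
    "pixel (col u,row v) -> world point at height z for fixed cameras"
    p=arm.camera_params(n);K=np.array(p['camera_matrix']);R=np.array(p['R']);t=np.array(p['t'])
    d=np.array([(u-K[0,2])/K[0,0],(v-K[1,2])/K[1,1]]);s=d.copy()
    for _ in range(20): s=d/(1+p['k1']*(s@s))
    c=-R.T@t; w=R.T@np.array([s[0],s[1],1.])
    return c+w*(z-c[2])/w[2]
def proj(n,X):
    p=arm.camera_params(n);K=np.array(p['camera_matrix']);c=np.array(p['R'])@np.array(X)+np.array(p['t'])
    s=c[:2]/c[2];s=s*(1+p['k1']*(s@s));return K[:2,:2]@s+K[:2,2]
E
python3 - <<'E'
from h import *
a=grab('top','t0.png');b=grab('side','s0.png')
for n in('top','side'):
    p=arm.camera_params(n);print(n,p['camera_matrix'],p['k1'],-np.array(p['R']).T@np.array(p['t']))
print(arm.state())
for q,z in [('block_a',.034),('block_c',.031),('uv_box',.066),('start_knob',.096),('tray',.01),('tray_pull',.039),('baren',.044),('tin_black',.038),('tin_red',.032)]:
    try:
        for d in arm.silhouettes('top',q):
            m=d['pixels'].astype(np.uint8); (c,s,an)=cv2.minAreaRect(cv2.findNonZero(m)); 
            print(q,round(d['score'],2),[int(x) for x in d['point']],m.sum(),np.round(c),np.round(s),round(an),ray('top',*c,z).round(3))
    except Exception as e: print(q,e)
E
```

```text
pics
top [[378.67196921   0.         251.21032082]
 [  0.         378.67196921 195.62799742]
 [  0.           0.           1.        ]] 0.030221708708813376 [0.38010428 0.05407369 1.22154892]
side [[346.96588635   0.         250.03473939]
 [  0.         346.96588635 194.41779594]
 [  0.           0.           1.        ]] 0.026717492758793725 [ 0.35254275 -0.71427048  0.49913155]
{'time': 0.1, 'qpos': array([-71.17275803,  23.59551801,  -0.73100481,  91.4995119 ,
         0.32241254,  64.99101976,  -4.70706513]), 'joint_velocities': array([ 0.09683942, -0.1256093 , -0.10747837, -0.10345759, -0.03254643,
       -0.14835154,  0.05746295]), 'tau': array([ 2.78183208e-03, -6.01824474e+01,  6.84252139e-01, -3.00090766e+01,
        1.40146835e-02,  6.45249296e-03, -9.03532502e-07]), 'eef_pos': array([0.24137412, 0.57598297, 0.20843419]), 'tool_rot': array([-9.00837564e+01, -6.27958938e-03, -2.27276752e+01]), 'wrist_force': array([-0.6004899 ,  0.32919193,  0.16433551]), 'ft_torque': array([-0.01823337, -0.00813937,  0.01140606]), 'finger_gap': 1.0001511005698267}
block_a 0.87 [213, 266] 36
[... 910 characters left out ...]
72 [0.523 0.126 0.031]
block_c 0.58 [270, 238] 245 [240. 272.] [13. 19.] 76 [0.335 0.097 0.031]
uv_box 0.69 [178, 258] 12900 [260. 185.] [128. 118.] 83 [0.602 0.041 0.066]
start_knob 0.6 [163, 290] 164 [292. 164.] [13. 13.] 45 [ 0.663 -0.054  0.096]
tray 0.59 [225, 262] 5553 [264. 217.] [ 64. 107.] 84 [0.51  0.026 0.01 ]
tray_pull 0.83 [224, 260] 5207 [264. 217.] [ 63. 107.] 83 [0.505 0.027 0.039]
tray_pull 0.35 [160, 289] 156 [292. 164.] [13. 13.] 45 [ 0.678 -0.06   0.039]
baren 0.71 [205, 334] 332 [334. 207.] [20. 19.] 90 [ 0.542 -0.192  0.044]
tin_black 0.81 [227, 192] 316 [194. 228.] [18. 19.] 90 [0.467 0.247 0.038]
tin_red 0.47 [201, 186] 269 [186. 202.] [16. 19.] 90 [0.549 0.274 0.032]
```

```bash
python3 -c "
import cv2;cv2.imwrite('pics/t0b.png',cv2.resize(cv2.imread('pics/t0.png'),(800,600),interpolation=cv2.INTER_CUBIC))"
```

```text
(no output)
```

View pics/t0b.png

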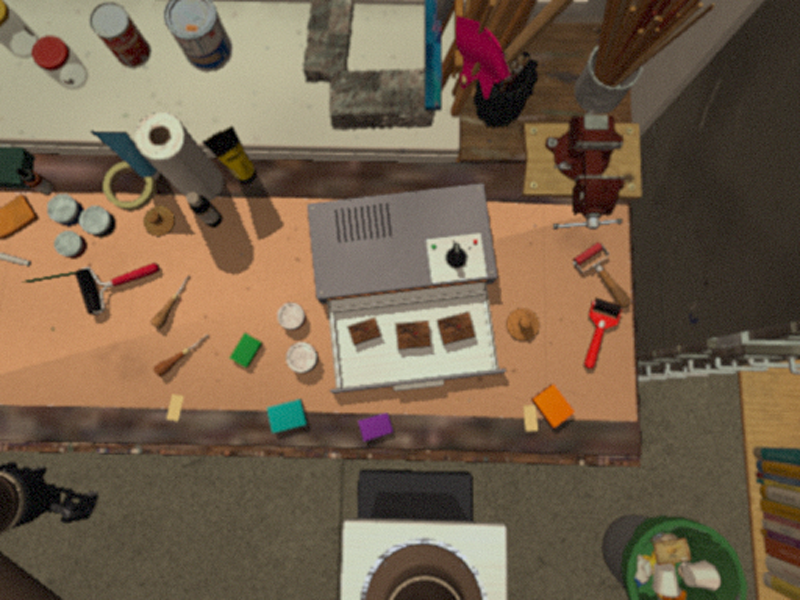

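View pics/s0.png

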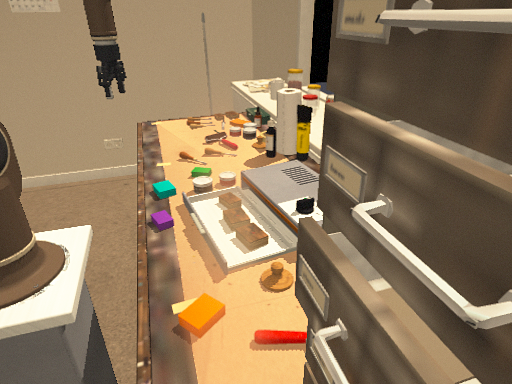

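Top view shows the tray with three brown blocks (800-px picture: 364,332; 413,335; 456,329), knob at (456,257), tins left and baren right of the tray.

```bash
python3 - <<'E'
from h import *
s=.64
C=[ray('top',u*s,v*s,.066) for u,v in[(308,206),(484,185),(497,278),(319,300)]]
for c in C: print(c.round(3))
e=(C[0]-C[1])+(C[3]-C[2]); print('yaw',np.degrees(np.arctan2(-e[0],e[1])),np.mean(C,0))
s_=arm.state();yaw=np.radians(s_['tool_rot'][2]);p=s_['eef_pos']
for X in [(0.42,0.04,0.25)]:
    d=np.array(X)-p; x=np.array([np.cos(yaw),np.sin(yaw)]);z=np.array([-x[1],x[0]])
    print('tx',d[:2]@x*1e3,'ty',-d[2]*1e3,'tz',d[:2]@z*1e3)
print(arm.camera_params('wrist'))
E
```

```text
[0.77  0.245 0.066]
[ 0.822 -0.112  0.066]
[ 0.629 -0.138  0.066]
[0.577 0.214 0.066]
yaw 8.363087511464023 [0.69977398 0.05230772 0.066     ]
tx 371.91829900068467 ty -40.80013576349184 tz -425.79382915319377
{'camera_matrix': array([[265.08748319,   0.        , 250.06302951],
       [  0.        , 265.08748319, 187.28246917],
       [  0.        ,   0.        ,   1.        ]]), 'k1': 0.005021593158694727, 'tool_from_camera': array([[ 5.36440141e-05,  9.63762632e-01,  2.66761292e-01,
        -6.89256144e-02],
       [ 2.71935323e-04, -2.66761296e-01,  9.63762594e-01,
        -1.64973542e-01],
       [ 9.99999962e-01,  2.08417238e-05, -2.76391249e-04,
         4.26513308e-04],
       [ 0.00000000e+00,  0.00000000e+00,  0.00000000e+00,
         1.00000000e+00]])}
```

Request:
servo_tool --moves '[{"tx": 27,"ty": -8,"tz": -31,"yaw": -6.2,"hand": 0.25},{"tx": 54,"ty": -16,"tz": -62,"yaw": -12.4,"hand": 0.25},{"tx": 81,"ty": -25,"tz": -94,"yaw": -18.6,"hand": 0.25},{"tx": 109,"ty": -33,"tz": -125,"yaw": -24.8,"hand": 0.25},{"tx": 137,"ty": -41,"tz": -157,"yaw": -31,"hand": 0.25}]'

```text
time: 0.97
eef_pos: [0.3063, 0.3806, 0.2499]
tool_rot: [-90.0, -0.0, 8.6]
wrist_force: [1.1, 0.2, 0.5]
finger_gap: 0.3
```

Request:
servo_tool --moves '[{"tx": 62,"tz": -352},{"tx": 62,"tz": -352},{"tx": 62,"tz": -352},{"tx": 62,"tz": -352},{"tx": 62,"tz": -352}]'

```text
invalid input
```

Request:
servo_tool --moves '[{"tx": 26,"tz": -146},{"tx": 26,"tz": -146},{"tx": 26,"tz": -146},{"tx": 26,"tz": -146},{"tx": 26,"tz": -146}]'

```text
invalid input
```

Request:
servo_tool --moves '[{"tx": 62,"ty": 0,"tz": -354,"yaw": 0,"hand": 0.25},{"tx": 62,"ty": 0,"tz": -354,"yaw": 0,"hand": 0.25},{"tx": 62,"ty": 0,"tz": -354,"yaw": 0,"hand": 0.25},{"tx": 62,"ty": 0,"tz": -354,"yaw": 0,"hand": 0.25},{"tx": 62,"ty": 0,"tz": -354,"yaw": 0,"hand": 0.25}]'

```text
time: 1.38
eef_pos: [0.3722, 0.1829, 0.25]
tool_rot: [-89.9, -0.1, 8.6]
wrist_force: [0.8, 0.5, -0.9]
finger_gap: 0.25
```

Request:
servo_tool --moves '[{"tx": 26,"ty": 0,"tz": -150,"yaw": 0,"hand": 0.25},{"tx": 26,"ty": 0,"tz": -150,"yaw": 0,"hand": 0.25},{"tx": 26,"ty": 0,"tz": -150,"yaw": 0,"hand": 0.25},{"tx": 26,"ty": 0,"tz": -150,"yaw": 0,"hand": 0.25},{"tx": 26,"ty": 0,"tz": -150,"yaw": 0,"hand": 0.25}]'

```text
time: 1.8
eef_pos: [0.4217, 0.0324, 0.2505]
tool_rot: [-90.0, -0.2, 8.1]
wrist_force: [-1.0, -0.3, -0.9]
finger_gap: 0.249
```

```bash
cat >> h.py <<'E'
from scipy.spatial.transform import Rotation as Ro
def wray(st,u,v,z):
    p=arm.camera_params('wrist');K=p['camera_matrix'];T=p['tool_from_camera']
    d=np.array([(u-K[0,2])/K[0,0],(v-K[1,2])/K[1,1]]);s=d.copy()
    for _ in range(20): s=d/(1+p['k1']*(s@s))
    R=Ro.from_euler('xyz',st['tool_rot'],degrees=True).as_matrix()
    c=R@T[:3,3]+st['eef_pos']; w=R@T[:3,:3]@np.array([s[0],s[1],1.])
    return c+w*(z-c[2])/w[2]
def wlook(f,qs=(('block_a',.034),)):
    st=arm.state();im=grab('wrist',f);print(st['eef_pos'].round(4),st['tool_rot'].round(2))
    for q,z in qs:
        for d in arm.silhouettes('wrist',q):
            m=d['pixels'].astype(np.uint8);c,s,a=cv2.minAreaRect(cv2.findNonZero(m))
            cs=[wray(st,*b,z) for b in cv2.boxPoints((c,s,a))]
            print(q,round(d['score'],2),d['point'],np.round(s),round(a,1),wray(st,*c,z).round(4),[x[:2].round(3).tolist() for x in cs])
    return st,im
E
python3 - <<'E'
from h import *
st,im=wlook('w0.png',(('block_a',.034),('uv_box',.066),('tray',.01)))
E
```

```text
[0.4217 0.0324 0.2505] [-90.02  -0.17   8.12]
block_a 0.88 [105.2, 59.0] [60. 43.] 56.3 [ 0.3806 -0.2387  0.034 ] [[0.37, -0.284], [0.333, -0.234], [0.391, -0.192], [0.432, -0.243]]
block_a 0.88 [221.4, 449.4] [33. 43.] 45.0 [0.4716 0.3532 0.034 ] [[0.484, 0.314], [0.429, 0.344], [0.46, 0.392], [0.517, 0.363]]
block_a 0.85 [226.7, 308.4] [28. 36.] 78.7 [0.5166 0.1304 0.034 ] [[0.504, 0.095], [0.485, 0.148], [0.529, 0.166], [0.55, 0.112]]
block_a 0.77 [222.7, 183.5] [35. 48.] 83.1 [ 0.5284 -0.055   0.034 ] [[0.51, -0.096], [0.49, -0.025], [0.548, -0.013], [0.568, -0.086]]
block_a 0.76 [104.1, 305.2] [29. 46.] 79.4 [0.3334 0.0994 0.034 ] [[0.325, 0.063], [0.306, 0.121], [0.342, 0.137], [0.362, 0.077]]
block_a 0.68 [216.4, 245.8] [45. 36.] 2.2 [0.5122 0.0317 0.034 ] [[0.546, -0.0], [0.487, -0.005], [0.48, 0.063], [0.539, 0.07]]
block_a 0.61 [136.0, 419.3] [38. 61.] 82.3 [0.35  0.269 0.034] [[0.337, 0.218], [0.315, 0.297], [0.363, 0.321], [0.387, 0.24]]
uv_box 0.75 [196.3, 247.1] [243. 180.] 0.6 [0.5336 0.034  0.066 ] [[0.717, -0.14], [0.425, -0.14], [0.383, 0.177], [0.667, 0.248]]
tray 0.67 [191.2, 247.9] [123. 243.] 90.0 [0.5118 0.0304 0.01  ] [[0.438, -0.167], [0.386, 0.201], [0.595, 0.256], [0.655, -0.165]]
```

View pics/w0.png

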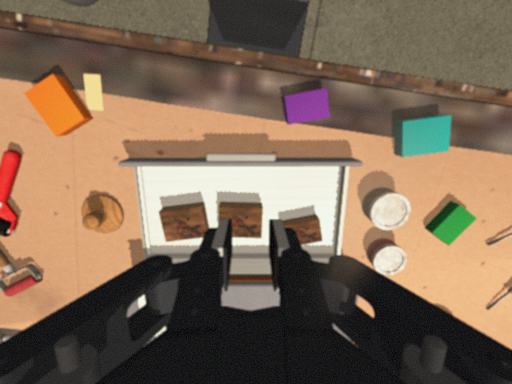

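```bash
python3 - <<'E'
import cv2
i=cv2.imread('pics/w0.png')[140:290,110:370]
cv2.imwrite('pics/w0c.png',cv2.resize(i,None,fx=3,fy=3,interpolation=cv2.INTER_CUBIC))
E
```

```text
(no output)
```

View pics/w0c.png

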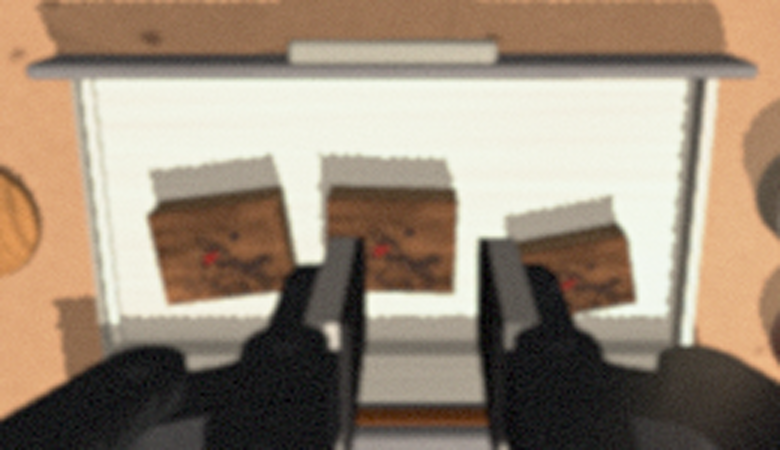

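```bash
python3 - <<'E'
from h import *
st=arm.state()
def w(x,y,z): return wray(st,110+x/3,140+y/3,z)
P=dict(lipL=w(497,41,.039),lipR=w(290,41,.039),lipLf=w(497,62,.039),frontL=w(756,68,.04),frontR=w(28,68,.04),gl0=w(686,82,.028),gl1=w(672,318,.028),gl0f=w(686,82,.01),r0=w(97,80,.014),r1=w(120,318,.014),bs0=w(150,345,.01),bs1=w(650,345,.01),bsh=w(150,318,.01),bst0=w(150,352,.028),bst1=w(650,352,.028))
yaw=np.radians(8.2);x=np.array([np.cos(yaw),np.sin(yaw)]);z=np.array([-x[1],x[0]])
for k,v in P.items(): print(k,v.round(4),'boxframe',(v[:2]@x).round(4),(v[:2]@z).round(4))
# block corner tops in box frame
B={'R':[(150,212),(282,187),(293,265),(168,302)],'M':[(327,190),(456,190),(455,292)],'L':[(517,245),(626,226),(634,303),(575,312)]}
for k,c in B.items(): print(k,[[round(float(w(*q,.034)[:2]@x),4),round(float(w(*q,.034)[:2]@z),4)] for q in c])
s=st['eef_pos'];print('tcp',s[:2]@x,s[:2]@z)
E
```

```text
lipL [0.4008 0.0746 0.039 ] boxframe 0.4073 0.0167
lipR [ 0.4155 -0.0223  0.039 ] boxframe 0.4081 -0.0813
lipLf [0.4107 0.0764 0.039 ] boxframe 0.4174 0.0171
frontL [0.3949 0.1989 0.04  ] boxframe 0.4192 0.1405
frontR [ 0.4469 -0.144   0.04  ] boxframe 0.4218 -0.2062
gl0 [0.4082 0.1719 0.028 ] boxframe 0.4286 0.1119
gl1 [0.5352 0.1953 0.028 ] boxframe 0.5576 0.1169
gl0f [0.4109 0.1785 0.01  ] boxframe 0.4321 0.1181
r0 [ 0.4545 -0.1211  0.014 ] boxframe 0.4325 -0.1847
r1 [ 0.5878 -0.1027  0.014 ] boxframe 0.5671 -0.1855
bs0 [ 0.6046 -0.0863  0.01  ] boxframe 0.5861 -0.1717
bs1 [0.5622 0.1946 0.01  ] boxframe 0.5842 0.1124
bsh [ 0.5876 -0.0874  0.01  ] boxframe 0.5692 -0.1703
bst0 [ 0.5977 -0.0809  0.028 ] boxframe 0.58 -0.1653
bst1 [0.557  0.1882 0.028 ] boxframe 0.5782 0.1069
R [[0.4967, -0.1565], [0.4828, -0.0888], [0.5254, -0.0848], [0.547, -0.1512]]
M [[0.4842, -0.0662], [0.4837, -0.001], [0.5402, -0.0004]]
L [[0.5134, 0.0311], [0.5026, 0.0865], [0.5459, 0.094], [0.5513, 0.0633]]
tcp 0.42142232076058844 -0.02091892656542462
```

Request:
servo_tool --moves '[{"tx": 15,"ty": 36,"tz": -7,"yaw": -0.4,"hand": 0.25},{"tx": 29,"ty": 76,"tz": -13,"yaw": -0.4,"hand": 0.25},{"tx": 29,"ty": 116,"tz": -13,"yaw": -0.4,"hand": 0.25},{"tx": 29,"ty": 156,"tz": -13,"yaw": -0.4,"hand": 0.25},{"tx": 29,"ty": 190,"tz": -13,"yaw": -0.4,"hand": 0.25}]'

```text
time: 2.42
eef_pos: [0.45, 0.0327, 0.0576]
tool_rot: [-89.9, -0.0, 9.2]
wrist_force: [0.1, 1.1, -0.0]
finger_gap: 0.249
```

```bash
cat >> h.py <<'E'
def F(yaw=8.5):
    a=np.radians(yaw);x=np.array([np.cos(a),np.sin(a)]);return x,np.array([-x[1],x[0]])
def where():
    s=arm.state();x,y=F();p=s['eef_pos'];print('F x %.4f y %.4f z %.4f'%(p[:2]@x,p[:2]@y,p[2]),'yawrel %.2f'%(s['tool_rot'][2]-8.5),s['tool_rot'].round(2),'gap %.2f'%s['finger_gap'],'t %.2f'%s['time'],s['wrist_force'].round(1))
E
python3 -c "
from h import *
where()"
```

```text
F x 0.4499 y -0.0341 z 0.0576 yawrel 0.70 [-8.991e+01 -2.000e-02  9.200e+00] gap 0.25 t 2.42 [ 0.1  1.1 -0. ]
```

Request:
servo_tool --moves '[{"tx": 0,"ty": 25,"tz": -2,"yaw": 0.7,"hand": 0.25},{"tx": 0,"ty": 43,"tz": -2,"yaw": 0.7,"hand": 0.25},{"tx": 10,"ty": 43,"tz": -2,"yaw": 0.7,"hand": 0.25},{"tx": 20,"ty": 43,"tz": -2,"yaw": 0.7,"hand": 0.25},{"tx": 30,"ty": 43,"tz": -2,"yaw": 0.7,"hand": 0.25}]'

```text
time: 2.83
eef_pos: [0.4822, 0.0369, 0.0158]
tool_rot: [-89.9, -0.1, 8.6]
wrist_force: [0.3, 0.3, -0.4]
finger_gap: 0.25
```

```bash
python3 -c "
from h import *
where()"
```

```text
F x 0.4824 y -0.0348 z 0.0158 yawrel 0.08 [-89.88  -0.13   8.58] gap 0.25 t 2.83 [ 0.3  0.3 -0.4]
```

Request:
servo_tool --moves '[{"tx": 7,"ty": 1,"tz": -1,"yaw": 0,"hand": 0.25},{"tx": 14,"ty": 1,"tz": -1,"yaw": 0,"hand": 0.25},{"tx": 21,"ty": 1,"tz": -1,"yaw": 0,"hand": 0.25},{"tx": 28,"ty": 1,"tz": -1,"yaw": 0,"hand": 0.25},{"tx": 33,"ty": 1,"tz": -1,"yaw": 0,"hand": 0.25}]'

```text
time: 3.25
eef_pos: [0.5161, 0.041, 0.0153]
tool_rot: [-89.9, -0.2, 8.6]
wrist_force: [0.2, -0.7, 0.5]
finger_gap: 0.249
```

Request:
servo_tool --moves '[{"tx": 2,"ty": 0,"tz": 0,"yaw": 0,"hand": 0.25},{"tx": 4,"ty": 0,"tz": 0,"yaw": 0,"hand": 0.25}]'

```text
time: 3.42
eef_pos: [0.5205, 0.0416, 0.0154]
tool_rot: [-89.9, -0.2, 8.6]
wrist_force: [0.1, 0.4, 0.3]
finger_gap: 0.252
```

```bash
python3 -c "
from h import *
where()"
```

```text
F x 0.5209 y -0.0358 z 0.0154 yawrel 0.08 [-89.88  -0.2    8.58] gap 0.25 t 3.42 [0.1 0.4 0.3]
```

Request:
servo_tool --moves '[{"tx": 2,"ty": 0,"tz": 0,"yaw": 0,"hand": 0.25},{"tx": 4,"ty": 0,"tz": 0,"yaw": 0,"hand": 0.25}]'

```text
time: 3.58
eef_pos: [0.5243, 0.0421, 0.0154]
tool_rot: [-89.9, -0.2, 8.6]
wrist_force: [-0.6, -0.4, -0.5]
finger_gap: 0.252
```

```bash
python3 -c "
from h import *
where();wlook('w1.png')"
```

```text
F x 0.5248 y -0.0358 z 0.0154 yawrel 0.07 [-89.88  -0.18   8.57] gap 0.25 t 3.58 [-0.6 -0.4 -0.5]
[0.5243 0.0421 0.0154] [-89.88  -0.18   8.57]
block_a 0.97 [216.9, 87.5] [ 90. 139.] 82.3 [ 0.5293 -0.054   0.034 ] [[0.514, -0.095], [0.491, -0.019], [0.546, -0.009], [0.572, -0.093]]
block_a 0.91 [204.1, 232.9] [118.  89.] 2.0 [0.5132 0.0307 0.034 ] [[0.546, -0.003], [0.49, -0.005], [0.483, 0.061], [0.539, 0.07]]
block_a 0.8 [234.2, 391.1] [ 70. 109.] 80.5 [0.5168 0.1258 0.034 ] [[0.506, 0.087], [0.486, 0.145], [0.528, 0.167], [0.551, 0.104]]
```

View pics/w1.png

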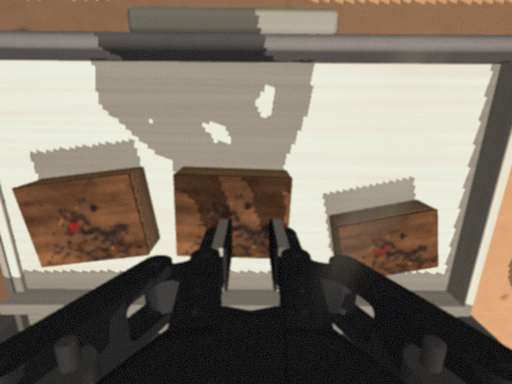

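Request:
servo_tool --moves '[{"tx": -15,"ty": -2,"tz": 0,"yaw": 0,"hand": 0.25},{"tx": -40,"ty": -2,"tz": 0,"yaw": 0,"hand": 0.25},{"tx": -75,"ty": -2,"tz": 0,"yaw": 0,"hand": 0.25},{"tx": -75,"ty": 0,"tz": 0,"yaw": 0,"hand": 0.25}]'

```text
time: 4.02
eef_pos: [0.4425, 0.0296, 0.0143]
tool_rot: [-89.8, 0.3, 8.5]
wrist_force: [-1.7, -0.5, -0.6]
finger_gap: 0.245
```

```bash
python3 - <<'E'
from h import *
where();a=grab('wrist','w2.png');b=grab('side','s2.png')
u,v=proj('side',arm.state()['eef_pos']);print(u,v)
u,v=int(u),int(v)
c=cv2.imread('pics/s2.png')[v-50:v+40,u-60:u+90]
c=cv2.resize(c,None,fx=4,fy=4,interpolation=cv2.INTER_CUBIC); cv2.circle(c,(240,200),3,(0,255,0),-1)
cv2.imwrite('pics/s2c.png',np.hstack([c,np.zeros((360,10,3),np.uint8)]))
E
```

```text
F x 0.4420 y -0.0362 z 0.0143 yawrel 0.01 [-89.84   0.26   8.51] gap 0.24 t 4.02 [-1.7 -0.5 -0.6]
209.39239341114222 224.47434460681094
```

View pics/s2c.png

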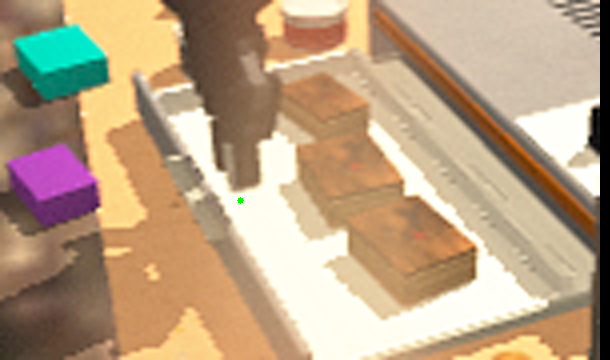

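```bash
python3 - <<'E'
from h import *
x,y=F()
st,im=wlook('w3.png')
for d in arm.silhouettes('wrist','block_a'):
    r,c=d['point'];p=wray(st,c,r,.034);print(p[:2]@x,p[:2]@y)
E
```

```text
[0.449  0.0309 0.0152] [-89.86  -0.14   8.56]
block_a 0.8 [295.8, 73.7] [129.  52.] 10.1 [ 0.5085 -0.0533  0.034 ] [[0.526, -0.097], [0.487, -0.089], [0.492, -0.011], [0.532, -0.014]]
block_a 0.77 [293.1, 253.6] [38. 58.] 90.0 [0.4886 0.0378 0.034 ] [[0.478, 0.018], [0.472, 0.054], [0.5, 0.059], [0.506, 0.021]]
block_a 0.57 [45.8, 404.8] [ 81. 137.] 79.4 [0.3364 0.0934 0.034 ] [[0.33, 0.054], [0.311, 0.114], [0.343, 0.135], [0.365, 0.07]]
block_a 0.56 [303.3, 363.3] [16. 41.] 64.1 [0.4975 0.1071 0.034 ] [[0.501, 0.093], [0.484, 0.113], [0.494, 0.121], [0.512, 0.1]]
0.4928693220568305 -0.1480324938292816
0.4911210347860722 -0.032527153857668016
0.34747302097275307 0.041920844722613156
0.49885288851382387 0.038901091507082125
```

View pics/w3.png

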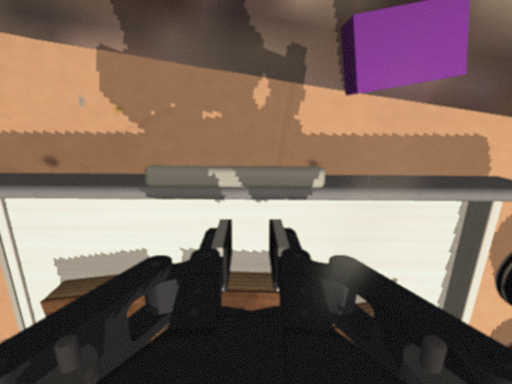

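Request:
servo_tool --moves '[{"tx": 0,"ty": 3,"tz": 0,"yaw": 0,"hand": 0.25},{"tx": 0,"ty": 6,"tz": 0,"yaw": 0,"hand": 0.25}]'

```text
time: 4.43
eef_pos: [0.453, 0.0315, 0.0095]
tool_rot: [-89.9, -0.4, 8.6]
wrist_force: [0.2, -0.2, 0.4]
finger_gap: 0.252
```

Request:
servo_tool --moves '[{"tx": 0,"ty": 2,"tz": 0,"yaw": 0,"hand": 0.25},{"tx": 0,"ty": 3,"tz": 0,"yaw": 0,"hand": 0.25}]'

```text
time: 4.6
eef_pos: [0.4532, 0.0315, 0.0059]
tool_rot: [-89.9, -0.4, 8.6]
wrist_force: [-0.4, -0.1, -0.5]
finger_gap: 0.247
```

Request:
servo_tool --moves '[{"tx": -4,"ty": 2,"tz": 0,"yaw": 0,"hand": 0.25},{"tx": -4,"ty": 3,"tz": 0,"yaw": 0,"hand": 0.25}]'

```text
time: 4.77
eef_pos: [0.4482, 0.0308, 0.0024]
tool_rot: [-89.9, -0.3, 8.6]
wrist_force: [-0.4, -0.5, -0.6]
finger_gap: 0.252
```

Request:
servo_tool --moves '[{"tx": 0,"ty": 2,"tz": 0,"yaw": 0,"hand": 0.25},{"tx": 0,"ty": 3,"tz": 0,"yaw": 0,"hand": 0.25}]'

```text
time: 4.93
eef_pos: [0.4479, 0.0307, -0.0009]
tool_rot: [-89.9, -0.2, 8.6]
wrist_force: [0.3, 0.0, 0.7]
finger_gap: 0.251
```

```bash
python3 - <<'E'
from h import *
where()
E
```

```text
F x 0.4475 y -0.0359 z -0.0009 yawrel 0.10 [-89.9   -0.24   8.6 ] gap 0.25 t 4.93 [0.3 0.  0.7]
```

Request:
servo_tool --moves '[{"tx": 0,"ty": 2,"tz": 0,"yaw": 0,"hand": 0.25},{"tx": 0,"ty": 3,"tz": 0,"yaw": 0,"hand": 0.25}]'

```text
time: 5.1
eef_pos: [0.4478, 0.0307, -0.0042]
tool_rot: [-89.9, -0.2, 8.6]
wrist_force: [0.5, 0.1, -0.1]
finger_gap: 0.247
```

Request:
servo_tool --moves '[{"tx": 0,"ty": 2,"tz": 0,"yaw": 0,"hand": 0.25}]'

```text
time: 5.18
eef_pos: [0.448, 0.0307, -0.0062]
tool_rot: [-89.9, -0.2, 8.6]
wrist_force: [0.2, 0.4, -0.6]
finger_gap: 0.253
```

Request:
servo_tool --moves '[{"tx": 0,"ty": 2,"tz": 0,"yaw": 0,"hand": 0.25}]'

```text
time: 5.27
eef_pos: [0.4481, 0.0308, -0.0083]
tool_rot: [-89.9, -0.3, 8.6]
wrist_force: [0.8, -0.1, -0.1]
finger_gap: 0.247
```

Request:
servo_tool --moves '[{"tx": 6,"ty": -2,"tz": 0,"yaw": 0,"hand": 0.25},{"tx": 14,"ty": -2,"tz": 0,"yaw": 0,"hand": 0.25},{"tx": 22,"ty": -2,"tz": 0,"yaw": 0,"hand": 0.25},{"tx": 31,"ty": -2,"tz": 0,"yaw": 0,"hand": 0.25},{"tx": 40,"ty": -2,"tz": 0,"yaw": 0,"hand": 0.25}]'

```text
time: 5.68
eef_pos: [0.4887, 0.0369, -0.0061]
tool_rot: [-89.9, -0.3, 8.6]
wrist_force: [-1.3, -0.6, 0.9]
finger_gap: 0.25
```

```bash
python3 - <<'E'
from h import *
where(); print(arm.tcp_to_grasp)
st=arm.state();x,y=F()
im=grab('wrist','w4.png')
g=im[:,235:265].mean(1).astype(int)
for d in arm.silhouettes('wrist','block_a'):
    m=d['pixels'];rr,cc=np.nonzero(m);
    # front edge profile: top-most row per column
    for c in np.linspace(cc.min()+6,cc.max()-6,4).astype(int):
        r=np.nonzero(m[:,c])[0]
        if len(r): p=wray(st,c,r.min(),.01);print(c,r.min(),r.max(),(p[:2]@x).round(4),(p[:2]@y).round(4))
    print()
E
```

```text
F x 0.4888 y -0.0357 z -0.0061 yawrel 0.11 [-89.9   -0.26   8.61] gap 0.25 t 5.68 [-1.3 -0.6  0.9]
-0.0187
178 250 262 0.5021 -0.0796
241 247 309 0.5 -0.0403
273 286 306 0.5281 -0.0197

373 0 9 0.367 0.0247
387 0 7 0.367 0.0314
401 0 4 0.367 0.0382
416 0 1 0.3671 0.0455

6 256 298 0.5062 -0.187
50 242 313 0.4965 -0.1578
94 236 287 0.4925 -0.1302
138 241 309 0.4959 -0.1038
```

Request:
servo_tool --moves '[{"tx": 6,"ty": 0,"tz": 0,"yaw": 0,"hand": 0.25},{"tx": 12,"ty": 0,"tz": 0,"yaw": 0,"hand": 0.25},{"tx": 18,"ty": 0,"tz": 0,"yaw": 0,"hand": 0.25},{"tx": 24,"ty": 0,"tz": 0,"yaw": 0,"hand": 0.25},{"tx": 29,"ty": 0,"tz": 0,"yaw": 0,"hand": 0.25}]'

```text
time: 6.2
eef_pos: [0.5192, 0.0416, -0.0058]
tool_rot: [-89.9, -0.4, 8.6]
wrist_force: [0.0, -0.3, -0.9]
finger_gap: 0.251
```

Request:
servo_tool --moves '[{"tx": 2,"ty": 0,"tz": 0,"yaw": 0,"hand": 0.25}]'

```text
time: 6.28
eef_pos: [0.5211, 0.0421, -0.006]
tool_rot: [-89.9, -0.3, 8.6]
wrist_force: [-3.6, -0.3, 3.1]
finger_gap: 0.249
```

Request:
servo_tool --moves '[{"tx": 2,"ty": 0,"tz": 0,"yaw": 0,"hand": 0.25}]'

```text
time: 6.37
eef_pos: [0.5225, 0.0423, -0.0061]
tool_rot: [-89.9, -0.2, 8.6]
wrist_force: [-3.7, -0.5, 2.2]
finger_gap: 0.251
```

```bash
python3 - <<'E'
from h import *
where()
E
```

```text
F x 0.5230 y -0.0354 z -0.0061 yawrel 0.13 [-89.89  -0.2    8.63] gap 0.25 t 6.37 [-3.7 -0.5  2.2]
```

Request:
servo_tool --moves '[{"tx": -35,"ty": 0,"tz": 0,"yaw": 0,"hand": 0.25},{"tx": -70,"ty": 0,"tz": 0,"yaw": 0,"hand": 0.25},{"tx": -70,"ty": 0,"tz": -40,"yaw": 0,"hand": 0.25},{"tx": -70,"ty": 0,"tz": -80,"yaw": 0,"hand": 0.25},{"tx": -70,"ty": 0,"tz": -90,"yaw": 0,"hand": 0.25}]'

```text
time: 6.78
eef_pos: [0.4678, -0.0629, -0.0058]
tool_rot: [-90.1, -0.3, 8.4]
wrist_force: [0.3, -0.4, 1.4]
finger_gap: 0.248
```

```bash
python3 - <<'E'
from h import *
where()
E
```

```text
F x 0.4534 y -0.1314 z -0.0058 yawrel -0.14 [-90.07  -0.35   8.36] gap 0.25 t 6.78 [ 0.3 -0.4  1.4]
```

Request:
servo_tool --moves '[{"tx": 7,"ty": 0,"tz": 7,"yaw": 0,"hand": 0.25},{"tx": 15,"ty": 0,"tz": 7,"yaw": 0,"hand": 0.25},{"tx": 23,"ty": 0,"tz": 7,"yaw": 0,"hand": 0.25},{"tx": 30,"ty": 0,"tz": 7,"yaw": 0,"hand": 0.25},{"tx": 37,"ty": 0,"tz": 7,"yaw": 0,"hand": 0.25}]'

```text
time: 7.2
eef_pos: [0.5043, -0.0491, -0.0058]
tool_rot: [-90.0, -0.3, 8.5]
wrist_force: [-0.6, -0.0, 0.6]
finger_gap: 0.252
```

Request:
servo_tool --moves '[{"tx": 6,"ty": 0,"tz": 0,"yaw": 0,"hand": 0.25},{"tx": 12,"ty": 0,"tz": 0,"yaw": 0,"hand": 0.25},{"tx": 18,"ty": 0,"tz": 0,"yaw": 0,"hand": 0.25},{"tx": 24,"ty": 0,"tz": 0,"yaw": 0,"hand": 0.25},{"tx": 28,"ty": 0,"tz": 0,"yaw": 0,"hand": 0.25}]'

```text
time: 7.62
eef_pos: [0.5329, -0.0447, -0.0056]
tool_rot: [-90.1, -0.4, 8.5]
wrist_force: [-0.4, 0.2, -0.3]
finger_gap: 0.25
```

Request:
servo_tool --moves '[{"tx": 2,"ty": 0,"tz": 0,"yaw": 0,"hand": 0.25}]'

```text
time: 7.7
eef_pos: [0.5355, -0.0444, -0.0056]
tool_rot: [-90.1, -0.4, 8.5]
wrist_force: [-0.9, -0.3, 0.2]
finger_gap: 0.251
```

```bash
python3 - <<'E'
from h import *
where()
E
```

```text
F x 0.5230 y -0.1230 z -0.0056 yawrel 0.02 [-90.06  -0.37   8.52] gap 0.25 t 7.70 [-0.9 -0.3  0.2]
```

Nearly there; creep until force, then go to the left block.

Request:
servo_tool --moves '[{"tx": 1.5,"ty": 0,"tz": 0,"yaw": 0,"hand": 0.25}]'

```text
time: 7.78
eef_pos: [0.5364, -0.0441, -0.0058]
tool_rot: [-90.0, -0.3, 8.5]
wrist_force: [-5.1, 0.3, 2.6]
finger_gap: 0.251
```

Request:
servo_tool --moves '[{"tx": 1,"ty": 0,"tz": 0,"yaw": 0,"hand": 0.25}]'

```text
time: 7.87
eef_pos: [0.5368, -0.0442, -0.0059]
tool_rot: [-90.0, -0.2, 8.5]
wrist_force: [-3.9, -0.8, 3.1]
finger_gap: 0.249
```

Request:
servo_tool --moves '[{"tx": -35,"ty": 0,"tz": 0,"yaw": 0,"hand": 0.25},{"tx": -70,"ty": 0,"tz": 0,"yaw": 0,"hand": 0.25},{"tx": -70,"ty": 0,"tz": 40,"yaw": 0,"hand": 0.25},{"tx": -70,"ty": 0,"tz": 80,"yaw": 0,"hand": 0.25},{"tx": -70,"ty": 0,"tz": 120,"yaw": 0,"hand": 0.25}]'

```text
time: 8.28
eef_pos: [0.4499, 0.0643, -0.0058]
tool_rot: [-90.0, -0.3, 8.3]
wrist_force: [1.1, 1.8, 0.9]
finger_gap: 0.252
```

Request:
servo_tool --moves '[{"tx": 0,"ty": 0,"tz": 40,"yaw": 0,"hand": 0.25},{"tx": 0,"ty": 0,"tz": 60,"yaw": 0,"hand": 0.25},{"tx": 0,"ty": 0,"tz": 60,"yaw": 0,"hand": 0.25}]'

```text
time: 8.53
eef_pos: [0.4408, 0.1293, -0.0056]
tool_rot: [-89.9, -0.4, 8.7]
wrist_force: [0.1, -0.3, 0.3]
finger_gap: 0.25
```

```bash
python3 - <<'E'
from h import *
where()
st=arm.state();x,y=F()
grab('wrist','w5.png')
for d in arm.silhouettes('wrist','block_a'):
    m=d['pixels'];rr,cc=np.nonzero(m);print(d['score'],cc.min(),cc.max())
    for c in np.linspace(cc.min()+3,cc.max()-3,6).astype(int):
        r=np.nonzero(m[:,c])[0]
        if len(r): p=wray(st,c,r.min(),.01);print(c,r.min(),r.max(),(p[:2]@x).round(4),(p[:2]@y).round(4))
E
```

```text
F x 0.4551 y 0.0628 z -0.0056 yawrel 0.18 [-89.89  -0.36   8.68] gap 0.25 t 8.53 [ 0.1 -0.3  0.3]
0.76 468 511
471 123 167 0.391 0.184
478 76 169 0.3672 0.1821
485 74 171 0.3663 0.1855
493 73 173 0.3658 0.1895
500 71 174 0.3648 0.1929
508 70 175 0.3643 0.1969
0.6 155 294
158 0 16 0.3334 0.0187
184 0 80 0.3334 0.0313
211 0 74 0.3333 0.0444
237 0 70 0.3332 0.057
264 0 65 0.3332 0.0701
291 14 56 0.3391 0.0835
```

Request:
servo_tool --moves '[{"tx": 5,"ty": 0,"tz": -17,"yaw": 0.2,"hand": 0.25},{"tx": 15,"ty": 0,"tz": -17,"yaw": 0.2,"hand": 0.25},{"tx": 25,"ty": 0,"tz": -17,"yaw": 0.2,"hand": 0.25},{"tx": 34,"ty": 0,"tz": -17,"yaw": 0.2,"hand": 0.25},{"tx": 42,"ty": 0,"tz": -17,"yaw": 0.2,"hand": 0.25}]'

```text
time: 9.05
eef_pos: [0.487, 0.1138, -0.0053]
tool_rot: [-90.0, -0.4, 8.1]
wrist_force: [0.1, 0.4, -0.4]
finger_gap: 0.254
```

Request:
servo_tool --moves '[{"tx": 7,"ty": 0,"tz": 0,"yaw": 0,"hand": 0.25},{"tx": 14,"ty": 0,"tz": 0,"yaw": 0,"hand": 0.25},{"tx": 21,"ty": 0,"tz": 0,"yaw": 0,"hand": 0.25},{"tx": 28,"ty": 0,"tz": 0,"yaw": 0,"hand": 0.25},{"tx": 35,"ty": 0,"tz": 0,"yaw": 0,"hand": 0.25}]'

```text
time: 9.47
eef_pos: [0.5221, 0.119, -0.0052]
tool_rot: [-90.0, -0.4, 8.2]
wrist_force: [-0.6, -0.2, -0.2]
finger_gap: 0.248
```

Request:
servo_tool --moves '[{"tx": 1.5,"ty": 0,"tz": 0,"yaw": 0,"hand": 0.25}]'

```text
time: 9.55
eef_pos: [0.5249, 0.1194, -0.0051]
tool_rot: [-90.0, -0.4, 8.2]
wrist_force: [-1.0, 0.5, 0.6]
finger_gap: 0.253
```

```bash
python3 - <<'E'
from h import *
where()
E
```

```text
F x 0.5368 y 0.0405 z -0.0051 yawrel -0.34 [-90.02  -0.42   8.16] gap 0.25 t 9.55 [-1.   0.5  0.6]
```

Request:
servo_tool --moves '[{"tx": 1,"ty": 0,"tz": 0,"yaw": -0.3,"hand": 0.25}]'

```text
time: 9.63
eef_pos: [0.5259, 0.1196, -0.0052]
tool_rot: [-90.0, -0.4, 8.5]
wrist_force: [-4.8, 1.1, 2.4]
finger_gap: 0.25
```

Request:
servo_tool --moves '[{"tx": 1.5,"ty": 0,"tz": 0,"yaw": 0,"hand": 0.25}]'

```text
time: 9.72
eef_pos: [0.5265, 0.1197, -0.0054]
tool_rot: [-90.0, -0.3, 8.5]
wrist_force: [-4.1, -0.7, 2.6]
finger_gap: 0.249
```

Request:
servo_tool --moves '[{"tx": 1.5,"ty": 0,"tz": 0,"yaw": 0,"hand": 0.25}]'

```text
time: 9.8
eef_pos: [0.527, 0.1197, -0.0056]
tool_rot: [-90.0, -0.2, 8.5]
wrist_force: [-3.4, -0.7, 2.7]
finger_gap: 0.249
```

Request:
servo_tool --moves '[{"tx": -40,"ty": 0,"tz": 0,"yaw": 0,"hand": 0.25},{"tx": -80,"ty": 0,"tz": -20,"yaw": 0,"hand": 0.25},{"tx": -90,"ty": -20,"tz": -60,"yaw": 0,"hand": 0.25},{"tx": -90,"ty": -60,"tz": -80,"yaw": 0,"hand": 0.25},{"tx": -90,"ty": -100,"tz": -80,"yaw": 0,"hand": 0.25}]'

```text
time: 10.22
eef_pos: [0.4473, 0.0233, 0.0889]
tool_rot: [-90.1, 0.1, 8.2]
wrist_force: [0.7, 0.5, 0.4]
finger_gap: 0.249
```

Request:
servo_tool --moves '[{"tx": -30,"ty": 0,"tz": 0,"yaw": 0,"hand": 0.25},{"tx": -30,"ty": 0,"tz": 0,"yaw": 0,"hand": 0.25},{"tx": -30,"ty": 0,"tz": 0,"yaw": 0,"hand": 0.25}]'

```text
time: 10.47
eef_pos: [0.4173, 0.0188, 0.0898]
tool_rot: [-90.1, -0.1, 8.2]
wrist_force: [0.6, 0.5, 1.0]
finger_gap: 0.247
```

```bash
python3 - <<'E'
from h import *
where();print(arm.state()['qpos'].round(1),arm.state()['joint_velocities'].round(1))
grab('wrist','w6.png')
E
```

```text
F x 0.4155 y -0.0431 z 0.0898 yawrel -0.32 [-9.008e+01 -6.000e-02  8.180e+00] gap 0.25 t 10.47 [0.6 0.5 1. ]
[-27.5  13.   20.9 127.4  -6.9  40.6  96.4] [-0.1  2.6 -0.9 -2.3 -0.6 -0.7  0.3]
```

View pics/w6.png

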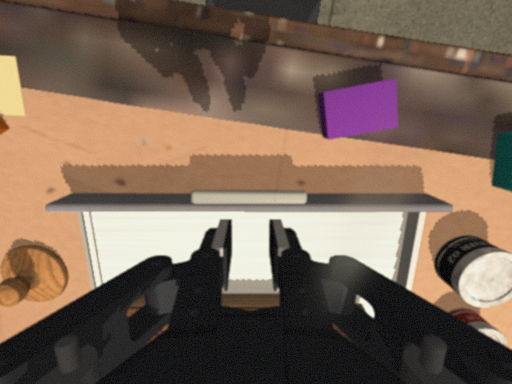

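Request:
servo_tool --moves '[{"tx": 26,"ty": 0,"tz": -27,"yaw": 7,"hand": 0.25},{"tx": 52,"ty": 0,"tz": -54,"yaw": 14,"hand": 0.25},{"tx": 78,"ty": 0,"tz": -82,"yaw": 21,"hand": 0.25},{"tx": 104,"ty": 0,"tz": -110,"yaw": 28,"hand": 0.25},{"tx": 130,"ty": 0,"tz": -137,"yaw": 35,"hand": 0.25}]'

```text
time: 10.93
eef_pos: [0.5686, -0.0989, 0.0893]
tool_rot: [-90.1, -0.1, -27.0]
wrist_force: [0.4, 0.3, -0.0]
finger_gap: 0.253
```

Request:
servo_tool --moves '[{"tx": 0,"ty": 0,"tz": 0,"yaw": 7,"hand": 0.25},{"tx": 0,"ty": 0,"tz": 0,"yaw": 14,"hand": 0.25},{"tx": 0,"ty": 0,"tz": 0,"yaw": 21,"hand": 0.25},{"tx": 0,"ty": 0,"tz": 0,"yaw": 28,"hand": 0.25},{"tx": 0,"ty": 0,"tz": 0,"yaw": 35,"hand": 0.25}]'

```text
time: 11.35
eef_pos: [0.5694, -0.0987, 0.0885]
tool_rot: [-90.0, -0.2, -62.3]
wrist_force: [-0.4, -0.1, 0.0]
finger_gap: 0.249
```

Request:
servo_tool --moves '[{"tx": 0,"ty": 0,"tz": 0,"yaw": 7,"hand": 0.25},{"tx": 0,"ty": 0,"tz": 0,"yaw": 14,"hand": 0.25},{"tx": 0,"ty": 0,"tz": 0,"yaw": 20,"hand": 0.25},{"tx": 0,"ty": 0,"tz": 0,"yaw": 20,"hand": 0.25}]'

```text
time: 11.68
eef_pos: [0.5701, -0.0983, 0.0875]
tool_rot: [-90.0, -0.3, -82.5]
wrist_force: [-0.2, 0.7, 0.1]
finger_gap: 0.252
```

```bash
python3 - <<'E'
from h import *
where();grab('wrist','w7.png')
E
```

```text
F x 0.5493 y -0.1815 z 0.0875 yawrel -91.01 [-90.    -0.26 -82.51] gap 0.25 t 11.68 [-0.2  0.7  0.1]
```

View pics/w7.png

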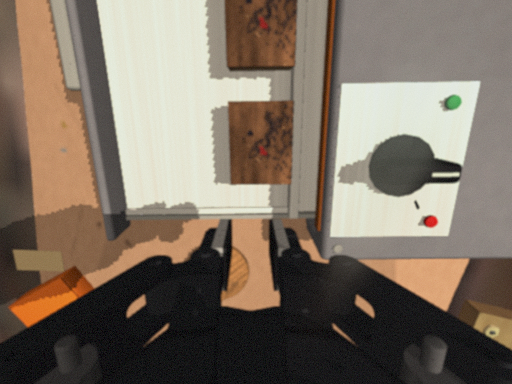

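```bash
python3 - <<'E'
from h import *
st=arm.state();x,y=F()
for n,u,v,z in [('Rfr',230,184,.034),('Rbr',292,184,.034),('Rfl',230,101,.034),('Mfr',229,68,.034),('edge in',200,209,.014),('stop',294,160,.028),('boxfront top',320,180,.066),('knob centre',403,165,.096),('skirt',403,165,.072),('drawer in',105,130,.04)]:
    p=wray(st,u,v,z);print(n,(p[:2]@x).round(4),(p[:2]@y).round(4))
E
```

```text
Rfr 0.5311 -0.1707
Rbr 0.584 -0.1713
Rfl 0.5333 -0.1034
Mfr 0.5333 -0.0796
edge in 0.5 -0.2004
stop 0.586 -0.1517
boxfront top 0.599 -0.1598
knob centre 0.64 -0.1435
skirt 0.6539 -0.1483
drawer in 0.4351 -0.1242
```

Request:
servo_tool --moves '[{"tx": 7,"ty": 0,"tz": -3,"yaw": -1,"hand": 0.25},{"tx": 7,"ty": 30,"tz": -3,"yaw": -1,"hand": 0.25},{"tx": 7,"ty": 55,"tz": -3,"yaw": -1,"hand": 0.25},{"tx": 7,"ty": 75,"tz": -3,"yaw": -1,"hand": 0.25},{"tx": 7,"ty": 86,"tz": -3,"yaw": -1,"hand": 0.25}]'

```text
time: 12.15
eef_pos: [0.567, -0.1057, -0.0009]
tool_rot: [-90.2, -0.2, -80.9]
wrist_force: [-0.5, -0.2, -0.1]
finger_gap: 0.247
```

```bash
python3 - <<'E'
from h import *
where()
E
```

```text
F x 0.5452 y -0.1884 z -0.0009 yawrel -89.40 [-90.16  -0.23 -80.9 ] gap 0.25 t 12.15 [-0.5 -0.2 -0.1]
```

Request:
servo_tool --moves '[{"tx": -8,"ty": 0,"tz": 0,"yaw": 0.6,"hand": 0.25},{"tx": -16,"ty": 0,"tz": 0,"yaw": 0.6,"hand": 0.25},{"tx": -24,"ty": 0,"tz": 0,"yaw": 0.6,"hand": 0.25},{"tx": -32,"ty": 0,"tz": 0,"yaw": 0.6,"hand": 0.25},{"tx": -40,"ty": 0,"tz": 0,"yaw": 0.6,"hand": 0.25}]'

```text
time: 12.57
eef_pos: [0.5614, -0.065, 0.0]
tool_rot: [-90.0, -0.2, -81.4]
wrist_force: [1.1, -0.9, -0.7]
finger_gap: 0.252
```

Request:
servo_tool --moves '[{"tx": -7,"ty": 0,"tz": 0,"yaw": 0,"hand": 0.25},{"tx": -14,"ty": 0,"tz": 0,"yaw": 0,"hand": 0.25},{"tx": -21,"ty": 0,"tz": 0,"yaw": 0,"hand": 0.25},{"tx": -28,"ty": 0,"tz": 0,"yaw": 0,"hand": 0.25},{"tx": -35,"ty": 0,"tz": 0,"yaw": 0,"hand": 0.25}]'

```text
time: 12.98
eef_pos: [0.5562, -0.0297, -0.0]
tool_rot: [-90.0, -0.2, -81.4]
wrist_force: [0.8, -1.5, 0.1]
finger_gap: 0.253
```

```bash
python3 - <<'E'
from h import *
where()
E
```

```text
F x 0.5457 y -0.1116 z -0.0000 yawrel -89.93 [-90.03  -0.24 -81.43] gap 0.25 t 12.98 [ 0.8 -1.5  0.1]
```

Request:
servo_tool --moves '[{"tx": -4,"ty": 0,"tz": 0,"yaw": 0,"hand": 0.25},{"tx": -8,"ty": 0,"tz": 0,"yaw": 0,"hand": 0.25},{"tx": -12,"ty": 0,"tz": 0,"yaw": 0,"hand": 0.25}]'

```text
time: 13.23
eef_pos: [0.5544, -0.0176, -0.0001]
tool_rot: [-90.0, -0.2, -81.4]
wrist_force: [0.1, -0.7, -0.1]
finger_gap: 0.252
```

Request:
servo_tool --moves '[{"tx": -2,"ty": 0,"tz": 0,"yaw": 0,"hand": 0.25}]'

```text
time: 13.32
eef_pos: [0.5541, -0.0155, -0.0001]
tool_rot: [-90.0, -0.3, -81.4]
wrist_force: [1.4, -8.4, -0.7]
finger_gap: 0.252
```

Request:
servo_tool --moves '[{"tx": -2,"ty": 0,"tz": 0,"yaw": 0,"hand": 0.25}]'

```text
time: 13.4
eef_pos: [0.5543, -0.0155, 0.0001]
tool_rot: [-90.0, -0.4, -81.5]
wrist_force: [1.1, -10.1, 0.0]
finger_gap: 0.247
```

Request:
servo_tool --moves '[{"tx": -2,"ty": 0,"tz": 0,"yaw": 0,"hand": 0.25}]'

```text
time: 13.48
eef_pos: [0.5544, -0.0157, 0.0003]
tool_rot: [-89.9, -0.6, -81.6]
wrist_force: [0.4, -6.0, -0.4]
finger_gap: 0.252
```

```bash
python3 - <<'E'
from h import *
where()
E
```

```text
F x 0.5459 y -0.0974 z 0.0003 yawrel -90.11 [-89.92  -0.61 -81.61] gap 0.25 t 13.48 [ 0.4 -6.  -0.4]
```

Request:
servo_tool --moves '[{"tx": 15,"ty": 0,"tz": 0,"yaw": 0,"hand": 0.25},{"tx": 25,"ty": -25,"tz": 0,"yaw": 0,"hand": 0.25},{"tx": 25,"ty": -65,"tz": 0,"yaw": 0,"hand": 0.25},{"tx": 25,"ty": -105,"tz": 0,"yaw": 0,"hand": 0.25},{"tx": 25,"ty": -140,"tz": 0,"yaw": 0,"hand": 0.25}]'

```text
time: 13.9
eef_pos: [0.5574, -0.0396, 0.1425]
tool_rot: [-89.9, -0.6, -81.7]
wrist_force: [0.7, 1.3, 0.3]
finger_gap: 0.25
```

Request:
servo_tool --moves '[{"tx": 0,"ty": 0,"tz": 0,"yaw": 0,"hand": 0.25},{"tx": 0,"ty": 0,"tz": 0,"yaw": 0,"hand": 0.25}]'

```text
time: 14.07
eef_pos: [0.5587, -0.0394, 0.1447]
tool_rot: [-89.7, -0.6, -81.7]
wrist_force: [-1.1, 0.8, -0.7]
finger_gap: 0.248
```

```bash
python3 - <<'E'
from h import *
where();grab('wrist','w8.png')
c=cv2.imread('pics/w8.png')[0:240,60:460]
cv2.imwrite('pics/w8c.png',cv2.resize(c,(800,480),interpolation=cv2.INTER_CUBIC))
E
```

```text
F x 0.5468 y -0.1216 z 0.1447 yawrel -90.20 [-89.69  -0.57 -81.7 ] gap 0.25 t 14.07 [-1.1  0.8 -0.7]
```

View pics/w8c.png

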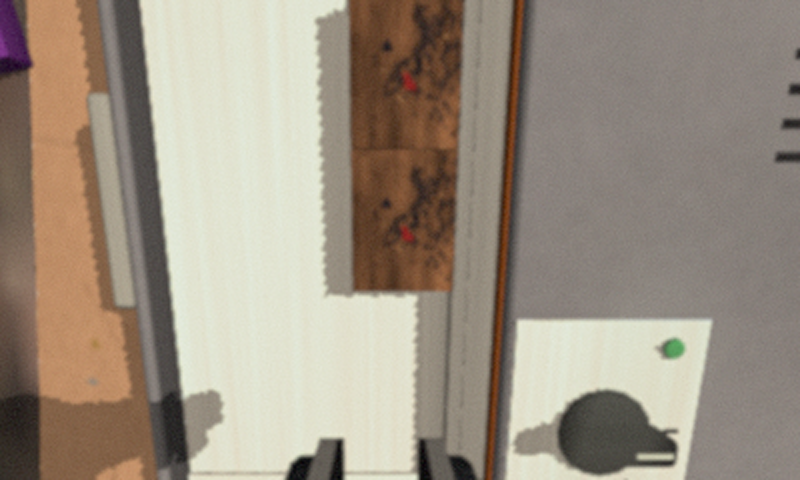

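Request:
servo_tool --moves '[{"tx": -35,"ty": 0,"tz": 0,"yaw": 0,"hand": 0.25},{"tx": -70,"ty": 0,"tz": 0,"yaw": 0,"hand": 0.25},{"tx": -100,"ty": 0,"tz": 0,"yaw": 0,"hand": 0.25},{"tx": -110,"ty": 0,"tz": 0,"yaw": 0.2,"hand": 0.25},{"tx": -110,"ty": 0,"tz": 0,"yaw": 0.2,"hand": 0.25}]'

```text
time: 14.53
eef_pos: [0.5402, 0.0735, 0.1401]
tool_rot: [-90.0, -0.5, -81.6]
wrist_force: [0.3, -0.3, -0.5]
finger_gap: 0.25
```

```bash
python3 - <<'E'
from h import *
where();grab('wrist','w9.png')
st=arm.state();x,y=F()
c=cv2.imread('pics/w9.png')[0:240,100:450]
cv2.imwrite('pics/w9c.png',cv2.resize(c,(700,480),interpolation=cv2.INTER_CUBIC))
for d in arm.silhouettes('wrist','block_c'):
    m=d['pixels'].astype(np.uint8);R=cv2.minAreaRect(cv2.findNonZero(m))
    print(round(d['score'],2),R,[[round(float(v),3) for v in (p[:2]@x,p[:2]@y)] for p in [wray(st,*b,.031) for b in cv2.boxPoints(R)]])
E
```

```text
F x 0.5451 y -0.0071 z 0.1401 yawrel -90.07 [-90.04  -0.52 -81.57] gap 0.25 t 14.53 [ 0.3 -0.3 -0.5]
0.98 ((263.5, 218.49998474121094), (46.99999237060547, 56.99999237060547), 0.0) [[0.532, -0.09], [0.533, -0.021], [0.584, -0.021], [0.586, -0.09]]
0.6 ((264.5, 156.5), (52.99999237060547, 64.99998474121094), -0.0) [[0.531, -0.02], [0.532, 0.048], [0.586, 0.048], [0.588, -0.02]]
0.6 ((271.97918701171875, 91.47828674316406), (41.28852844238281, 65.83616638183594), 1.2188751697540283) [[0.545, 0.048], [0.546, 0.108], [0.585, 0.107], [0.586, 0.047]]
```

View pics/w9c.png

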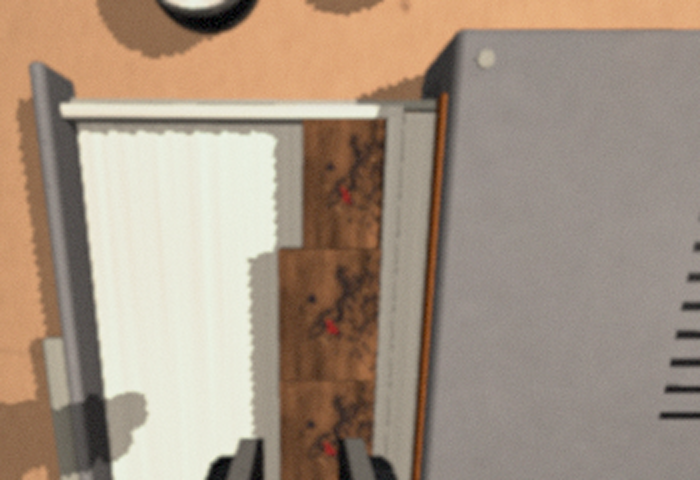

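Request:
servo_tool --moves '[{"tx": 7,"ty": 0,"tz": -35,"yaw": -7,"hand": 0.25},{"tx": 14,"ty": 0,"tz": -70,"yaw": -14,"hand": 0.25},{"tx": 21,"ty": 0,"tz": -105,"yaw": -21,"hand": 0.25},{"tx": 29,"ty": 0,"tz": -140,"yaw": -28,"hand": 0.25},{"tx": 36,"ty": 0,"tz": -172,"yaw": -35,"hand": 0.25}]'

```text
time: 15.05
eef_pos: [0.3735, 0.0068, 0.1403]
tool_rot: [-90.4, -0.5, -46.7]
wrist_force: [-0.3, -0.6, 1.5]
finger_gap: 0.248
```

Request:
servo_tool --moves '[{"tx": 0,"ty": 0,"tz": 0,"yaw": -7,"hand": 0.25},{"tx": 0,"ty": 0,"tz": 0,"yaw": -14,"hand": 0.25},{"tx": 0,"ty": 0,"tz": 0,"yaw": -21,"hand": 0.25},{"tx": 0,"ty": 0,"tz": 0,"yaw": -28,"hand": 0.25},{"tx": 0,"ty": 0,"tz": 0,"yaw": -35,"hand": 0.25}]'

```text
time: 15.47
eef_pos: [0.3732, 0.0051, 0.1401]
tool_rot: [-90.6, -0.2, -11.5]
wrist_force: [0.5, -1.0, 0.4]
finger_gap: 0.248
```

Request:
servo_tool --moves '[{"tx": 0,"ty": 0,"tz": 0,"yaw": -7,"hand": 0.25},{"tx": 0,"ty": 0,"tz": 0,"yaw": -14,"hand": 0.25},{"tx": 0,"ty": 0,"tz": 0,"yaw": -20,"hand": 0.25},{"tx": 0,"ty": 0,"tz": 0,"yaw": -20,"hand": 0.25}]'

```text
time: 15.8
eef_pos: [0.3729, 0.0035, 0.1399]
tool_rot: [-90.7, 0.1, 8.6]
wrist_force: [0.6, 0.4, -1.1]
finger_gap: 0.25
```

```bash
python3 - <<'E'
from h import *
where();print(arm.state()['qpos'].round(1))
E
```

```text
F x 0.3693 y -0.0516 z 0.1399 yawrel 0.09 [-9.066e+01  9.000e-02  8.590e+00] gap 0.25 t 15.80 [ 0.6  0.4 -1.1]
[-51.6   2.6  45.5 130.6  -1.6  47.6  93.5]
```

Request:
servo_tool --moves '[{"tx": 0,"ty": 35,"tz": 8,"yaw": 0,"hand": 0.25},{"tx": 0,"ty": 70,"tz": 8,"yaw": 0,"hand": 0.25},{"tx": 0,"ty": 100,"tz": 8,"yaw": 0,"hand": 0.25},{"tx": 0,"ty": 123,"tz": 8,"yaw": 0,"hand": 0.25},{"tx": 0,"ty": 132,"tz": 8,"yaw": 0,"hand": 0.25}]'

```text
time: 16.22
eef_pos: [0.3698, 0.0081, 0.0051]
tool_rot: [-90.8, 0.3, 8.2]
wrist_force: [0.2, -0.1, 0.1]
finger_gap: 0.256
```

Request:
servo_tool --moves '[{"tx": 8,"ty": 0,"tz": 0,"yaw": 0,"hand": 0.25},{"tx": 15,"ty": 0,"tz": 0,"yaw": 0,"hand": 0.25},{"tx": 21,"ty": 0,"tz": 0,"yaw": 0,"hand": 0.25},{"tx": 26,"ty": 0,"tz": 0,"yaw": 0,"hand": 0.25},{"tx": 30,"ty": 0,"tz": 0,"yaw": 0,"hand": 0.25}]'

```text
time: 16.63
eef_pos: [0.4012, 0.0126, 0.0058]
tool_rot: [-90.8, 0.2, 8.2]
wrist_force: [0.7, -0.1, 0.1]
finger_gap: 0.25
```

Request:
servo_tool --moves '[{"tx": 3,"ty": 0,"tz": 0,"yaw": 0,"hand": 0.25},{"tx": 7,"ty": 0,"tz": 0,"yaw": 0,"hand": 0.25},{"tx": 12,"ty": 0,"tz": 0,"yaw": 0,"hand": 0.25}]'

```text
time: 16.88
eef_pos: [0.4123, 0.0145, 0.0059]
tool_rot: [-90.7, 0.3, 8.2]
wrist_force: [-4.1, -0.3, 3.7]
finger_gap: 0.251
```

```bash
python3 - <<'E'
from h import *
where()
E
```

```text
F x 0.4099 y -0.0466 z 0.0059 yawrel -0.29 [-90.73   0.29   8.21] gap 0.25 t 16.88 [-4.1 -0.3  3.7]
```

Request:
servo_tool --moves '[{"tx": 6,"ty": -2,"tz": 0,"yaw": -0.3,"hand": 0.25},{"tx": 13,"ty": -2,"tz": 0,"yaw": -0.3,"hand": 0.25},{"tx": 20,"ty": -2,"tz": 0,"yaw": -0.3,"hand": 0.25},{"tx": 27,"ty": -2,"tz": 0,"yaw": -0.3,"hand": 0.25},{"tx": 34,"ty": -2,"tz": 0,"yaw": -0.3,"hand": 0.25}]'

```text
time: 17.3
eef_pos: [0.4466, 0.0197, 0.0077]
tool_rot: [-90.7, 0.3, 8.5]
wrist_force: [-4.3, 1.0, 1.1]
finger_gap: 0.249
```

Request:
servo_tool --moves '[{"tx": 7,"ty": 0,"tz": 0,"yaw": 0,"hand": 0.25},{"tx": 14,"ty": 0,"tz": 0,"yaw": 0,"hand": 0.25},{"tx": 21,"ty": 0,"tz": 0,"yaw": 0,"hand": 0.25},{"tx": 28,"ty": 0,"tz": 0,"yaw": 0,"hand": 0.25},{"tx": 35,"ty": 0,"tz": 0,"yaw": 0,"hand": 0.25}]'

```text
time: 17.72
eef_pos: [0.4821, 0.0249, 0.0076]
tool_rot: [-90.7, 0.3, 8.5]
wrist_force: [-4.5, -1.4, 3.9]
finger_gap: 0.251
```

Request:
servo_tool --moves '[{"tx": 7,"ty": 0,"tz": 0,"yaw": 0,"hand": 0.25},{"tx": 14,"ty": 0,"tz": 0,"yaw": 0,"hand": 0.25},{"tx": 21,"ty": 0,"tz": 0,"yaw": 0,"hand": 0.25},{"tx": 28,"ty": 0,"tz": 0,"yaw": 0,"hand": 0.25},{"tx": 35,"ty": 0,"tz": 0,"yaw": 0,"hand": 0.25}]'

```text
time: 18.13
eef_pos: [0.5176, 0.03, 0.0075]
tool_rot: [-90.7, 0.3, 8.5]
wrist_force: [-3.5, -1.5, 3.6]
finger_gap: 0.253
```

Request:
servo_tool --moves '[{"tx": 7,"ty": 0,"tz": 0,"yaw": 0,"hand": 0.25},{"tx": 14,"ty": 0,"tz": 0,"yaw": 0,"hand": 0.25},{"tx": 21,"ty": 0,"tz": 0,"yaw": 0,"hand": 0.25},{"tx": 28,"ty": 0,"tz": 0,"yaw": 0,"hand": 0.25},{"tx": 34,"ty": 0,"tz": 0,"yaw": 0,"hand": 0.25}]'

```text
time: 18.55
eef_pos: [0.5521, 0.035, 0.0074]
tool_rot: [-90.8, 0.3, 8.5]
wrist_force: [-4.5, -1.4, 2.4]
finger_gap: 0.251
```

```bash
python3 - <<'E'
from h import *
where()
E
```

```text
F x 0.5512 y -0.0470 z 0.0074 yawrel 0.01 [-90.75   0.25   8.51] gap 0.25 t 18.55 [-4.5 -1.4  2.4]
```

Request:
servo_tool --moves '[{"tx": 5,"ty": 0,"tz": 0,"yaw": 0,"hand": 0.25},{"tx": 10,"ty": 0,"tz": 0,"yaw": 0,"hand": 0.25},{"tx": 14,"ty": 0,"tz": 0,"yaw": 0,"hand": 0.25}]'

```text
time: 18.8
eef_pos: [0.5666, 0.037, 0.0073]
tool_rot: [-90.8, 0.2, 8.5]
wrist_force: [-4.0, -1.5, 2.6]
finger_gap: 0.245
```

Request:
servo_tool --moves '[{"tx": 3,"ty": 0,"tz": 0,"yaw": 0,"hand": 0.25},{"tx": 6,"ty": 0,"tz": 0,"yaw": 0,"hand": 0.25}]'

```text
time: 18.97
eef_pos: [0.5729, 0.038, 0.0072]
tool_rot: [-90.8, 0.2, 8.5]
wrist_force: [-3.1, -0.6, 3.0]
finger_gap: 0.254
```

Request:
servo_tool --moves '[{"tx": 2.5,"ty": 0,"tz": 0,"yaw": 0,"hand": 0.25}]'

```text
time: 19.05
eef_pos: [0.5756, 0.0383, 0.0072]
tool_rot: [-90.8, 0.2, 8.5]
wrist_force: [-4.3, -1.9, 4.3]
finger_gap: 0.251
```

Request:
servo_tool --moves '[{"tx": 2.5,"ty": 0,"tz": 0,"yaw": 0,"hand": 0.25}]'

```text
time: 19.13
eef_pos: [0.5762, 0.0385, 0.007]
tool_rot: [-90.7, 0.5, 8.5]
wrist_force: [-16.5, -2.0, 14.0]
finger_gap: 0.248
```

```bash
python3 - <<'E'
from h import *
where()
E
```

```text
F x 0.5756 y -0.0471 z 0.0070 yawrel 0.00 [-90.73   0.47   8.5 ] gap 0.25 t 19.13 [-16.5  -2.   14. ]
```

Request:
servo_tool --moves '[{"tx": 2,"ty": 0,"tz": 0,"yaw": 0,"hand": 0.25},{"tx": 2,"ty": 0,"tz": 0,"yaw": 0,"hand": 0.25},{"tx": 1,"ty": 0,"tz": 0,"yaw": 0,"hand": 0.25}]'

```text
time: 19.38
eef_pos: [0.576, 0.0383, 0.0066]
tool_rot: [-90.7, 0.6, 8.5]
wrist_force: [-3.5, -2.2, 1.8]
finger_gap: 0.25
```

Request:
servo_tool --moves '[{"tx": -20,"ty": 0,"tz": 0,"yaw": 0,"hand": 0.25},{"tx": -50,"ty": -20,"tz": 0,"yaw": 0,"hand": 0.4},{"tx": -60,"ty": -60,"tz": 0,"yaw": 0,"hand": 0.5},{"tx": -60,"ty": -100,"tz": -20,"yaw": 0,"hand": 0.5},{"tx": -60,"ty": -140,"tz": -40,"yaw": 0,"hand": 0.5}]'

```text
time: 19.8
eef_pos: [0.5233, -0.0046, 0.1438]
tool_rot: [-90.7, 0.6, 8.6]
wrist_force: [2.3, 0.9, -0.3]
finger_gap: 0.502
```

Request:
servo_tool --moves '[{"tx": 20,"ty": -20,"tz": -30,"yaw": 0,"hand": 0.5},{"tx": 40,"ty": -40,"tz": -60,"yaw": 0,"hand": 0.5},{"tx": 40,"ty": -40,"tz": -60,"yaw": 0,"hand": 0.5},{"tx": 40,"ty": -40,"tz": -60,"yaw": 0,"hand": 0.5}]'

```text
time: 20.13
eef_pos: [0.5745, -0.0592, 0.1857]
tool_rot: [-90.8, 0.3, 8.5]
wrist_force: [0.7, 1.0, -0.8]
finger_gap: 0.5
```

```bash
python3 - <<'E'
from h import *
where();st=arm.state();x,y=F()
im=grab('wrist','w10.png')
for d in arm.silhouettes('wrist','start_knob'):
    m=d['pixels'].astype(np.uint8);R=cv2.minAreaRect(cv2.findNonZero(m));print(d['score'],d['point'],R)
    for z in(.072,.096):
        p=wray(st,*R[0],z);print(z,p[:2]@x,p[:2]@y)
s8=dict(eef_pos=np.array([.5587,-.0394,.1447]),tool_rot=[-89.69,-.57,-81.7]);p=wray(s8,362.5,216,.072);print('w8',p[:2]@x,p[:2]@y)
cv2.imwrite('pics/w10b.png',im[:,:,::-1])
a=grab('top','t1.png')
for q,z in (('baren',.044),('tin_black',.038),('tin_red',.032),('start_knob',.096)):
    for d in arm.silhouettes('top',q)[:1]: 
        c=cv2.minAreaRect(cv2.findNonZero(d['pixels'].astype(np.uint8)))[0];print(q,ray('top',*c,z).round(3))
c=cv2.imread('pics/t1.png')[100:270,170:370];cv2.imwrite('pics/t1c.png',np.hstack([cv2.resize(c,(452,384),interpolation=cv2.INTER_CUBIC),im[:,150:500,::-1]])[:,:800])
E
```

```text
F x 0.5595 y -0.1434 z 0.1857 yawrel -0.02 [-90.75   0.29   8.48] gap 0.50 t 20.13 [ 0.7  1.  -0.8]
0.7 [258.4, 247.2] ((248.03469848632812, 261.3389587402344), (44.58685302734375, 36.19254684448242), 62.35402297973633)
0.072 0.6580134922475586 -0.1463234756776031
0.096 0.6437170760287109 -0.14579805017338912
w8 0.6561887972182769 -0.14880204482529802
baren [ 0.541 -0.201  0.044]
tin_black [0.465 0.248 0.038]
tin_red [0.549 0.274 0.032]
```

View pics/t1c.png

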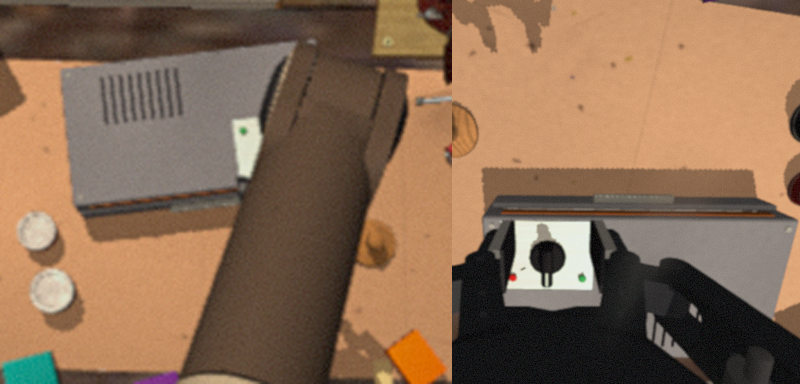

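Request:
servo_tool --moves '[{"tx": 35,"ty": 0,"tz": -4,"yaw": 0,"hand": 0.35},{"tx": 70,"ty": 0,"tz": -4,"yaw": 0,"hand": 0.35},{"tx": 96,"ty": 0,"tz": -4,"yaw": 0,"hand": 0.35},{"tx": 96,"ty": 30,"tz": -4,"yaw": 0,"hand": 0.35},{"tx": 96,"ty": 60,"tz": -4,"yaw": 0,"hand": 0.35}]'

```text
time: 20.9
eef_pos: [0.669, -0.0458, 0.1224]
tool_rot: [-90.7, 0.4, 8.8]
wrist_force: [-1.1, -0.2, -0.7]
finger_gap: 0.351
```

```bash
python3 - <<'E'
from h import *
where();st=arm.state();x,y=F();print(st['qpos'].round(1))
im=grab('wrist','w11.png')
# knob pixels: dark on white plate; project the expected bar for checking
p=arm.camera_params('wrist');K=p['camera_matrix'];T=np.linalg.inv(p['tool_from_camera'])
R=Ro.from_euler('xyz',st['tool_rot'],degrees=True).as_matrix()
for d in arm.silhouettes('wrist','start_knob')[:2]:
    m=d['pixels'];r,c=np.nonzero(m);print(d['score'],m.sum(),r.min(),r.max(),c.min(),c.max())
    for row in range(r.min(),r.max()+1,8):
        cc=np.nonzero(m[row])[0]; q=wray(st,(cc.min()+cc.max())/2,row,.072);print(row,cc.min(),cc.max(),(q[:2]@x).round(4),(q[:2]@y).round(4))
E
```

```text
F x 0.6549 y -0.1442 z 0.1224 yawrel 0.31 [-90.71   0.43   8.81] gap 0.35 t 20.90 [-1.1 -0.2 -0.7]
[-25.8  37.2  38.9  91.4 -24.9  60.8 118.7]
0.87 2172 171 233 218 269
171 241 244 0.6317 -0.1502
179 225 262 0.6385 -0.1494
187 220 267 0.6454 -0.1494
195 218 269 0.6524 -0.1494
203 220 268 0.6596 -0.149
211 226 263 0.6669 -0.1485
219 234 252 0.6743 -0.1498
227 235 250 0.6818 -0.1503
```

Request:
servo_tool --moves '[{"tx": -1,"ty": 15,"tz": -5,"yaw": 0.3,"hand": 0.35},{"tx": -1,"ty": 30,"tz": -5,"yaw": 0.3,"hand": 0.35},{"tx": -1,"ty": 40,"tz": -5,"yaw": 0.3,"hand": 0.35},{"tx": -1,"ty": 48,"tz": -5,"yaw": 0.3,"hand": 0.35},{"tx": -1,"ty": 55,"tz": -5,"yaw": 0.3,"hand": 0.35}]'

```text
time: 21.42
eef_pos: [0.6625, -0.0509, 0.0628]
tool_rot: [-90.6, 1.1, 8.5]
wrist_force: [-0.3, 0.4, -0.2]
finger_gap: 0.348
```

Request:
servo_tool --moves '[{"tx": 0,"ty": 3,"tz": 0,"yaw": 0,"hand": 0.35},{"tx": 0,"ty": 5,"tz": 0,"yaw": 0,"hand": 0.35}]'

```text
time: 21.58
eef_pos: [0.6627, -0.0507, 0.0581]
tool_rot: [-90.6, 1.0, 8.5]
wrist_force: [1.1, 0.5, 0.5]
finger_gap: 0.345
```

```bash
python3 - <<'E'
from h import *
where()
E
```

```text
F x 0.6479 y -0.1481 z 0.0581 yawrel -0.02 [-90.58   1.04   8.48] gap 0.34 t 21.58 [1.1 0.5 0.5]
```

Request:
servo_tool --moves '[{"tx": 3,"ty": 0,"tz": -1,"yaw": 0,"hand": 0.25},{"tx": 6,"ty": 0,"tz": -1,"yaw": 0,"hand": 0.25},{"tx": 6,"ty": 0,"tz": -1,"yaw": 0,"hand": 0.25}]' --newtons 30

```text
time: 21.83
eef_pos: [0.6699, -0.0507, 0.0586]
tool_rot: [-90.6, 1.0, 8.5]
wrist_force: [0.1, -0.3, 0.7]
finger_gap: 0.25
```

Request:
servo_tool --moves '[{"tx": 0,"ty": 0,"tz": 0,"yaw": 0,"hand": 0.18},{"tx": 0,"ty": 0,"tz": 0,"yaw": 0,"hand": 0.1},{"tx": 0,"ty": 0,"tz": 0,"yaw": 0,"hand": 0.05},{"tx": 0,"ty": 0,"tz": 0,"yaw": 0,"hand": 0.05}]'

```text
time: 22.17
eef_pos: [0.6703, -0.0525, 0.0592]
tool_rot: [-90.7, 0.9, 8.4]
wrist_force: [0.8, -5.7, -0.5]
finger_gap: 0.145
```

```bash
python3 - <<'E'
from h import *
where()
E
```

```text
F x 0.6552 y -0.1510 z 0.0592 yawrel -0.08 [-90.71   0.9    8.42] gap 0.14 t 22.17 [ 0.8 -5.7 -0.5]
```

Request:
servo_tool --moves '[{"tx": 0,"ty": 0,"tz": -0.5,"yaw": 7,"hand": 0.05},{"tx": 0,"ty": 0,"tz": -0.5,"yaw": 14,"hand": 0.05},{"tx": 0,"ty": 0,"tz": -0.5,"yaw": 21,"hand": 0.05},{"tx": 0,"ty": 0,"tz": -0.5,"yaw": 28,"hand": 0.05},{"tx": 0,"ty": 0,"tz": -0.5,"yaw": 35,"hand": 0.05}]'

```text
time: 22.58
eef_pos: [0.6703, -0.0529, 0.0592]
tool_rot: [-91.1, 0.3, -26.9]
wrist_force: [-0.1, -3.3, -2.8]
finger_gap: 0.144
```

```bash
python3 - <<'E'
from h import *
where();print(arm.state()['ft_torque'].round(3))
E
```

```text
F x 0.6552 y -0.1514 z 0.0592 yawrel -35.42 [-91.08   0.33 -26.92] gap 0.14 t 22.58 [-0.1 -3.3 -2.8]
[-0.207 -0.042  0.118]
```

Request:
servo_tool --moves '[{"tx": 0,"ty": 0,"tz": 0,"yaw": 7,"hand": 0.05},{"tx": 0,"ty": 0,"tz": 0,"yaw": 14,"hand": 0.05},{"tx": 0,"ty": 0,"tz": 0,"yaw": 20,"hand": 0.05},{"tx": 0,"ty": 0,"tz": 0,"yaw": 24,"hand": 0.05},{"tx": 0,"ty": 0,"tz": 0,"yaw": 26,"hand": 0.05}]'

```text
time: 23.0
eef_pos: [0.6702, -0.0533, 0.0592]
tool_rot: [-91.1, -0.2, -53.2]
wrist_force: [-0.7, -3.1, -1.1]
finger_gap: 0.145
```

Request:
servo_tool --moves '[{"tx": 0,"ty": 0,"tz": 0,"yaw": 2,"hand": 0.05},{"tx": 0,"ty": 0,"tz": 0,"yaw": 2,"hand": 0.05}]'

```text
time: 23.17
eef_pos: [0.6702, -0.0534, 0.0592]
tool_rot: [-91.2, -0.3, -55.2]
wrist_force: [-0.5, -3.3, -0.2]
finger_gap: 0.143
```

```bash
python3 - <<'E'
from h import *
where();print(arm.state()['ft_torque'].round(3))
E
```

```text
F x 0.6549 y -0.1518 z 0.0592 yawrel -63.67 [-91.17  -0.26 -55.17] gap 0.14 t 23.17 [-0.5 -3.3 -0.2]
[-0.421  0.032  0.752]
```

Request:
servo_tool --moves '[{"tx": 0,"ty": 0,"tz": 0,"yaw": 1.5,"hand": 0.05},{"tx": 0,"ty": 0,"tz": 0,"yaw": 1.5,"hand": 0.05},{"tx": 0,"ty": 0,"tz": 0,"yaw": 1.5,"hand": 0.05}]'

```text
time: 23.42
eef_pos: [0.6701, -0.0534, 0.0592]
tool_rot: [-91.2, -0.3, -56.6]
wrist_force: [-1.0, -3.8, -0.6]
finger_gap: 0.142
```

```bash
python3 - <<'E'
from h import *
where();print(arm.state()['ft_torque'].round(3))
E
```

```text
F x 0.6549 y -0.1518 z 0.0592 yawrel -65.10 [-91.17  -0.3  -56.6 ] gap 0.14 t 23.42 [-1.  -3.8 -0.6]
[-0.418  0.117  0.947]
```

Request:
servo_tool --moves '[{"tx": 0,"ty": 0,"tz": 0,"yaw": -7,"hand": 0.05},{"tx": 0,"ty": 0,"tz": 0,"yaw": -14,"hand": 0.05},{"tx": 0,"ty": 0,"tz": 0,"yaw": -21,"hand": 0.05},{"tx": 0,"ty": 0,"tz": 0,"yaw": -28,"hand": 0.05},{"tx": 0,"ty": 0,"tz": 0,"yaw": -35,"hand": 0.05}]'

```text
time: 23.83
eef_pos: [0.6704, -0.053, 0.0592]
tool_rot: [-91.1, 0.4, -21.3]
wrist_force: [0.8, -2.5, -3.0]
finger_gap: 0.139
```

Request:
servo_tool --moves '[{"tx": 0,"ty": 0,"tz": 0,"yaw": -7,"hand": 0.05},{"tx": 0,"ty": 0,"tz": 0,"yaw": -14,"hand": 0.05},{"tx": 0,"ty": 0,"tz": 0,"yaw": -21,"hand": 0.05},{"tx": 0,"ty": 0,"tz": 0,"yaw": -27,"hand": 0.05},{"tx": 0,"ty": 0,"tz": 0,"yaw": -27,"hand": 0.05}]'

```text
time: 24.25
eef_pos: [0.6704, -0.0526, 0.0592]
tool_rot: [-90.7, 0.8, 5.9]
wrist_force: [1.6, -1.5, -1.7]
finger_gap: 0.137
```

Request:
servo_tool --moves '[{"tx": 0,"ty": 0,"tz": 0,"yaw": 0,"hand": 0.25},{"tx": 0,"ty": 0,"tz": 0,"yaw": 0,"hand": 0.45},{"tx": 0,"ty": 0,"tz": 0,"yaw": 0,"hand": 0.45},{"tx": 0,"ty": 0,"tz": 0,"yaw": 0,"hand": 0.45}]'

```text
time: 24.58
eef_pos: [0.6704, -0.0523, 0.0592]
tool_rot: [-90.7, 0.8, 5.9]
wrist_force: [0.1, 0.8, 0.7]
finger_gap: 0.45
```

```bash
python3 - <<'E'
from h import *
where()
E
```

```text
F x 0.6553 y -0.1508 z 0.0592 yawrel -2.65 [-90.67   0.83   5.85] gap 0.45 t 24.58 [0.1 0.8 0.7]
```

Request:
servo_tool --moves '[{"tx": 0,"ty": -15,"tz": 0,"yaw": 0,"hand": 0.45},{"tx": 0,"ty": -45,"tz": 0,"yaw": 0,"hand": 0.45},{"tx": 0,"ty": -80,"tz": 0,"yaw": -2.6,"hand": 0.45},{"tx": -30,"ty": -110,"tz": 0,"yaw": -2.6,"hand": 0.45},{"tx": -60,"ty": -120,"tz": 0,"yaw": -2.6,"hand": 0.45}]'

```text
time: 25.0
eef_pos: [0.6146, -0.0572, 0.1839]
tool_rot: [-90.7, 0.5, 8.5]
wrist_force: [-0.5, -0.4, 0.4]
finger_gap: 0.453
```

Request:
servo_tool --moves '[{"tx": -40,"ty": 0,"tz": 0,"yaw": 0,"hand": 0.45},{"tx": -40,"ty": 0,"tz": 0,"yaw": 0,"hand": 0.45},{"tx": -40,"ty": 0,"tz": 0,"yaw": 0,"hand": 0.45}]'

```text
time: 25.25
eef_pos: [0.5734, -0.0632, 0.1851]
tool_rot: [-90.6, 0.5, 8.3]
wrist_force: [-0.0, 1.6, 0.3]
finger_gap: 0.447
```

```bash
python3 - <<'E'
from h import *
where();st=arm.state();x,y=F()
im=grab('wrist','w12.png')
for d in arm.silhouettes('wrist','start_knob')[:1]:
    m=d['pixels'];r,c=np.nonzero(m);print(d['score'],r.min(),r.max(),c.min(),c.max())
    for row in range(r.min(),r.max()+1,4):
        cc=np.nonzero(m[row])[0]; q=wray(st,(cc.min()+cc.max())/2,row,.09);print(row,cc.min(),cc.max(),(q[:2]@x).round(4),(q[:2]@y).round(4))
c0=cv2.imread('pics/w10.png')
q=arm.silhouettes('wrist','tray_pull')
for d in q[:1]:
    r,c=np.nonzero(d['pixels']); p=wray(st,c.mean(),r.min(),.039);print('pull',d['score'],r.min(),r.max(),(p[:2]@x).round(4))
v=cv2.resize(im[150:300,170:330,::-1],None,fx=4,fy=4);cv2.imwrite('pics/w12c.png',v)
E
```

```text
F x 0.5577 y -0.1472 z 0.1851 yawrel -0.18 [-90.61   0.49   8.32] gap 0.45 t 25.25 [-0.   1.6  0.3]
0.87 242 290 230 268
242 245 250 0.6214 -0.1502
246 238 260 0.6261 -0.1486
250 234 265 0.6309 -0.1481
254 231 267 0.6357 -0.1486
258 230 268 0.6405 -0.1486
262 230 268 0.6454 -0.1487
266 231 266 0.6504 -0.1492
270 233 264 0.6554 -0.1493
274 238 259 0.6604 -0.1493
278 242 255 0.6655 -0.1493
282 242 255 0.6706 -0.1493
286 243 254 0.6758 -0.1493
290 247 251 0.681 -0.1488
pull 0.93 196 212 0.585
```

```bash
python3 -c "
from bench import arm
print(arm.hand_in())"
```

```text
the job is handed in; nothing more can be done
None
```

I slid the three blocks into one row against the back stop and left guide. I then pushed the tray home, twisted the start knob clockwise to its stop and let it spring back. The job is handed in, at about 25 s of the 72 s allowed. `hand_in()` gives no verdict.

**Last checks that agreed:**
- **Row:** before the tray was closed, the wrist picture showed the blocks square, touching and flush with the back stop, and tight against the guide.
- **Tray:** it stopped against a rise to 16 N. The pull lip then measured 178 mm further in than at the start, which is the full travel.
- **Knob:** torque rose to about 0.9 N m at 65° of tool turn, which I took as the stop. After release the bar lay straight along the box's x axis.
- **Robot:** the gripper was clear of everything at hand-in.

**Checks that were missing or disagreed:**
- **Blocks inside the box:** I could not see them after closing, so a neat row there is inferred from the slow, steady push.
- **Baren and tins:** the tins measured within 2 mm of the start. The baren read 9 mm off in the top view, partly hidden by the arm. Nothing came near it, so I take that as a measuring error.
- **First push:** it passed over the middle block, because at part opening the fingertips stand about 18 mm above the reported TCP. I lowered the tool for the later pushes.
- **First wrist look:** it was about 10 mm off sideways, probably because the arm was still settling. I corrected it from closer views.

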